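Put the chuck key away in the push-latch dust box

ROBOT

A 7-joint arm with a two-finger parallel gripper is mounted at the origin on the work surface. World frame = base frame: x ahead of the robot, y to its left, z up, the work surface at z = 0. Lengths are in m, angles in rad, forces in N, time in s.
With the tool pointing down it reaches from about 0.35 to 0.9 m from the base axis. Payload 8.1 kg.
Tool frame: the origin (TCP) lies midway between the tips of the shut fingers; the grasp point (between the pads) lies 19 mm behind it; z points along the fingers, y is the direction in which the jaws open and shut (so a half turn about z gives the same grasp; the last joint's range is limited). The gripper opens to 92 mm and grips with 3 to 60 N. Pads are 19 mm wide; open, the fingers measure 130 mm over their backs; the gripper's body (75 mm by 190 mm) begins 47 mm behind the grasp point.
Start: joints at [-1.231, 0.434, 0.025, 1.573, -0.012, 1.134, -0.075], TCP at [0.268, 0.565, 0.227] pointing down, gripper open.
Joint ranges: [-2.62, 2.62], [-0.44, 2.09], [-1.27, 1.32], [0.08, 2.57], [-1.32, 4.46], [0.12, 2], [-2.74, 2.74]. Speed limits (rad/s): [2.22, 2.22, 3.01, 3.01, 3.14, 3.14, 3.14].

INTERFACE

Orientations are given as a rotation vector (axis times angle).
In Python, from cell import arm gives the robot as it stands. The module is installed in compiled form; this text tells all that it offers.
- The arm moves only by the tool jog_arm, never from a script. Its argument "increments" is a list of rows, each an object with "slide": the shift along the tool's x, y, z in mm, a list of three; "roll": the turn about the tool's z in rad; "gripper": the opening, from 0 (shut) to 1 (fully open). In form: [{"slide": [x, y, z], "roll": roll, "gripper": gripper}, ...]. A call has exactly 10 rows; each row is the pose to reach, as a shift and turn from the pose commanded when the call began, along the tool's axes at that moment; what a row does not reach only later rows make up. A row lasts 1/12 s, in which the tool goes at most 41.7 mm and 7.16 degrees, less where a joint would pass 70% of its speed; a pose out of reach is approached as far as the arm can. A call with a gripper value outside its range is refused whole. The fingers move at their own pace and stop on an object; "newtons" is the grip in N (left out, the last holds). Time passes only in rows, so rows that repeat a pose let the fingers close, or fill a call up. It gives the time, the measured TCP pose, the force and the opening at its end, in the units of the state.
- arm.observe(): the state, without advancing time (a new reading comes with each control period).
- arm.get_image(name): name is "side" or "top" or "wrist"; returns a dict with "frame" (480x640x3 uint8, blue, green, red), "depth" (480x640 float32, m along the optical axis (not along the pixel's ray), 0 where there is no reading), "intrinsics" (3x3 intrinsics, pixels), "dist_coeffs" ([k1, k2, p1, p2, k3] as OpenCV has them; the pictures are not rectified), "R" (3x3) and "t" (3): a world point X has camera coordinates R X + t; the wrist camera has in their place "hand_eye" (4x4, takes a point from camera to tool coordinates, whose origin is the TCP and whose axes are the flange's). Camera axes: x right, y down, z forward; pixel columns grow to the right and rows downward; lengths in m; the calibration is good to about 2 mm. A picture is of the moment at which its call begins: read the wrist's pose just before it.
- arm.sign_off(): hands the job in, once; it reports no verdict.
The state is a dict: "clock": time; "joints": joint angles; "dq": joint speeds; "joint_efforts": joint torques, N m; "position": TCP position; "ee_rot": TCP orientation; "force": force on the tool from outside, world axes, zero at the start; "ft_torque": the same for the moment, N m; "width": opening from 0.0 (shut) to 1.0 (fully open).
Only numpy, scipy, OpenCV 4.12 (cv2) and the standard library are available. Lean on these libraries where they do the work, as an engineer would, in place of code of your own. Each camera call takes 0.05 s, during which the arm holds its last target.

TASK

Put the T-handled lathe chuck key away in the plywood dust box on the bench. The lid has a push-push latch: press its front slowly and fully in and let go so that it springs free, swing it open by its bar, lay the key flat inside behind the partition, then close the lid and press it fully in once more so that it stays latched shut when you let go. Leave the wooden bowl, the tin and the spanner where they are.

Things in the scene. Friction and masses are not known exactly. Their poses are not given: they have to be found in the camera images.
- chest: Plywood dust box fixed to the bench, 180 (its x, front to back) x 260 (its y) x 78 mm high without the lid; origin at the centre of its underside. Its -x side is the front, nearer the robot; it stands level, turned by a yaw. Floor and walls 8 mm thick. A 6 mm partition along y (x = -45 to -39 mm, 70 mm high) parts a narrow front bay with the latch from the main compartment.
- chest_in (a point): Centre of the main compartment's floor (chest x = 21.5, y = 0, z = 8 mm). The compartment measures 121 mm along the box's x and 244 mm along its y and is open to the top when the lid is open. The key goes here, lying flat; it fits with its stem along the box's y.
- lid (a joint): Lid angle about its hinge (rad). 0: latched shut. Negative: pressed in, hard stop at -0.076. About 0.23: sprung free, front edge some 43 mm up. Grows as it opens, stop at 1.75, just past upright. The hinge is stiff: beyond 0.23 the lid stays where it is left. Below 0.23 a spring plunger lifts it unless it is latched. Latched, it is not to be pulled up.
- lid_press (a point): Place to press, on top of the lid, centred, 165 mm from the hinge, 21 mm behind the front edge; 96 mm above the bench when latched. Damped push-push latch: press slowly (30 mm/s or less, about 7 N) till it stops, 12 mm below latched to free it, 8 mm to relatch, wait a moment, let go. A hasty jab or half press may not switch it: press again. Lid panel 186 x 272 x 8 mm.
- lid_bar (a point): Centre of the lid's bar handle: round steel bar 14 mm thick, 140 mm long along the box's y, 49 mm in front of the lid's front edge on two arms 65 mm either side of the centre; 42 mm free between bar and lid. 92 mm above the bench when latched. Moves with the lid, 235 mm from the hinge. Can be pinched from above across the bar at every lid angle, turning in the fingers.
- lid_hinge (a point): Middle of the hinge axis, which runs along the box's y at its back top edge: chest x = +90 mm, 88 mm above the bench. At lid angle 0 the bar lies 235 mm towards the box's -x and 4 mm above this point; opening swings it up and back (towards +x). A black latch block, 37 mm wide, hangs 63 mm under the lid 150 mm from the hinge, at 85 mm towards +y: keep clear of it when the lid is up.
- key: Steel T-handled chuck key, loose, lying flat, 0.2 to 0.4 kg. Origin under the middle of the stem, on the bench. Stem round, 16 mm thick, along its x from -55 to +50 mm, with a 12 mm square tip to x = -76 mm; at x = +50 mm a 24 mm square hub, 18 mm thick, with a cross bar 13 mm thick and 84 mm long along its y. All axes 9 mm above its underside.
- key_grip (a point): Point on the stem's axis 15 mm from the key's origin towards the cross bar, near its centre of mass: the place to pinch across the stem.
- bowl: Bystander: turned wooden bowl, 140 mm across, 60 mm high; origin at the centre of its foot.
- finish: Bystander: upright tin of finish, 80 mm across, 110 mm high; origin at the centre of its base.
- spanner: Bystander: open-ended steel spanner 180 mm long lying on the bench, along its x.
There are look-alikes about, which are no part of the job. There is more than one size of the key; the job needs the middle-sized.

How it is judged:
On the way, in this order (a step that is already met when the one before it is completed fails the run):
1. the latched lid is pressed fully in (value of joint lid below -0.03 rad).
2. the lid has sprung free and is swung open (beyond 1.2 rad) (value of joint lid above 1.2 rad), for 0.2 s.
3. the key lies on the floor of the main compartment, let go, with the lid still open (value of joint lid above 0.8 rad and x of key in the frame of chest between -0.039 and 0.082 m and y of key in the frame of chest between -0.122 and 0.122 m and z of key in the frame of chest below 0.022 m and contact force between the fingers and key below 0.1 N and linear speed of key below 0.03 m/s), for 0.2 s.
4. the closed lid is pressed fully in again (value of joint lid below -0.03 rad).
At the end, for the whole second after the job is handed in: The lid is latched shut by itself (angle within 0.02 rad of 0) and the key rests on the floor of the box's main compartment (its origin inside the walls and less than 22 mm above the box's underside) (value of joint lid between -0.02 and 0.02 rad and linear speed of key below 0.02 m/s and x of key in the frame of chest between -0.039 and 0.082 m and y of key in the frame of chest between -0.122 and 0.122 m and z of key in the frame of chest between 0 and 0.022 m); the robot touches nothing.
It fails at once if the bowl, the tin or the spanner is pushed more than 30 mm or tipped over (distance of any of bowl, finish, spanner from where it was at the start of the episode above 0.03 m or angle between any of finish, bowl's own z axis and vertical above 0.5 rad).
It also fails if it takes over 72 s, if anything falls off the work surface, if the arm or the gripper's body presses on something with over 40 N, if the wrist force passes 120 N, or if a joint passes its speed limit or range.

## Working session

There is one attempt and no reset: what is moved stays moved. The work goes in short steps, Python scripts to look and compute and a tool call to move; the robot and the scene stay as the last step left them, time stands still between calls to the robot, and variables do not carry over. Pictures are saved under pics/ and viewed, and the job is handed in when it is done.

Besides the shell and the picture viewer there is one more tool, called after ">>>" by a JSON object that holds its "op" and its "data", one argument or row to a line. jog_arm: Moves the arm, as the interface text tells. Its arguments: {"type":"object","properties":{"increments":{"type":"array"},"newtons":{"type":"number"}},"required":["increments"]}

```bash
mkdir -p pics; ls; python3 - <<'E'
from cell import arm
import cv2, numpy as np
s=arm.observe(); print(s)
for n in ["top","side"]:
    d=arm.get_image(n); cv2.imwrite(f"pics/{n}0.png",d["frame"]); np.savez(f"{n}0.npz",**d)
    print(n,d["intrinsics"],d["dist_coeffs"],d["R"],d["t"])
E
```

```text
pics
{'clock': 0.0, 'joints': array([-1.23059996,  0.43521267,  0.02495999,  1.57409823, -0.01160258,
        1.13402428, -0.07513479]), 'dq': array([-0.00159323, -0.00088329,  0.00083696, -0.00063088, -0.00037189,
       -0.00187946, -0.00036045]), 'joint_efforts': array([-3.73421528e-06, -6.67860532e+01,  9.85428281e-01, -3.14449847e+01,
       -6.04073494e-02,  4.30271379e-02,  1.64931871e-04]), 'position': array([0.26761322, 0.56422904, 0.22595081]), 'ee_rot': array([-6.89970788e-01, -3.06466638e+00,  2.48619871e-03]), 'force': array([ 1.0987813 , -0.38561632, -0.89655316]), 'ft_torque': array([0.01965361, 0.00475039, 0.00489092]), 'width': 0.9965882830283072}
top [[491.70457914   0.         319.23681312]
 [  0.         491.70457914 243.07615444]
 [  0.           0.           1.        ]] [0.00404887 0.         0.         0.         0.        ] [[ 1.93888813e-02 -9.99804483e-01  3.88174472e-03]
 [-9.87481690e-01 -1.97574878e-02 -1.56491383e-01]
 [ 1.56537479e-01 -7.98959005e-04 -9.87671696e-01]] [-0.14044779  0.53234806  0.8316792 ]
side [[560.7974564    0.         329.65965295]
 [  0.         560.7974564  237.86567445]
 [  0.           0.           1.        ]] [-0.12746563  0.          0.          0.          0.        ] [[ 0.85527976 -0.51790336 -0.01651162]
 [-0.38567058 -0.61497896 -0.68779291]
 [ 0.34605596  0.5946234  -0.72571915]] [-0.499504    0.18363964  1.04871169]
```

View pics/top0.png

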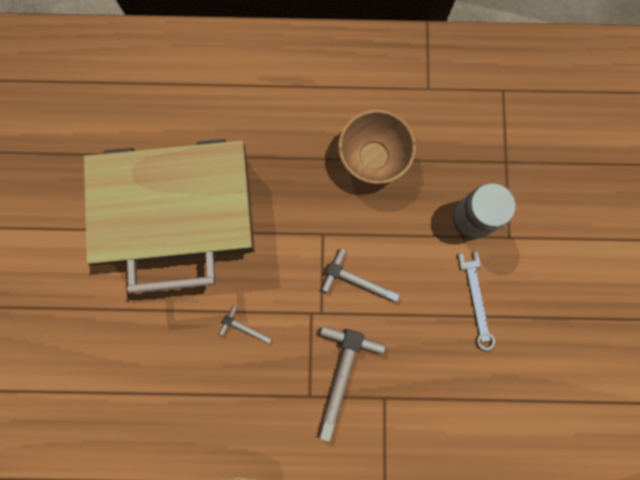

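View pics/side0.png

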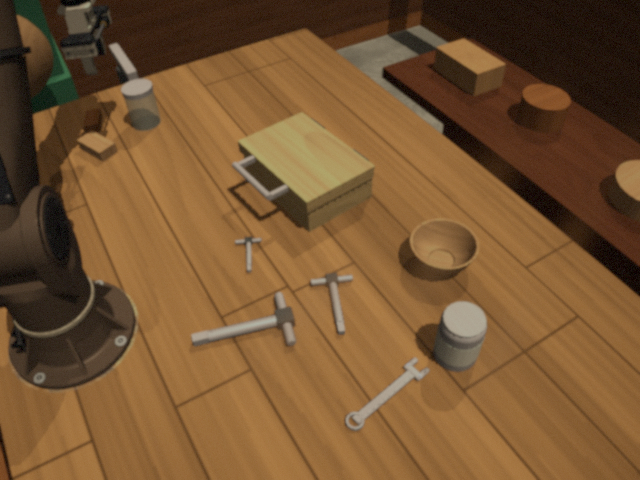

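The top view shows the box (lid corners about (85,157), (243,143), (252,247), (90,262)), its bar at about (171,285), and the middle-sized key from hub (335,270) to tip (397,298). The small key is at (245,328) and the large one at (350,385). In the side view the same key runs from (332,281) to (341,330).

```bash
cat > h.py <<'E'
import numpy as np, cv2
from scipy.spatial.transform import Rotation as Rot
def load(n): return dict(np.load(n+".npz"))
def ray(d,uv):
    p=cv2.undistortPoints(np.array(uv,float).reshape(-1,1,2),d["intrinsics"],d["dist_coeffs"]).reshape(-1,2)
    v=np.c_[p,np.ones(len(p))]@d["R"]      # R^T v
    c=-d["R"].T@d["t"]; return c,v
def plane(d,uv,z):
    c,v=ray(d,uv); return c+v*((z-c[2])/v[:,2])[:,None]
def dep(d,uv):
    c,v=ray(d,uv); uv=np.round(np.array(uv)).astype(int).reshape(-1,2)
    return c+v*d["depth"][uv[:,1],uv[:,0]][:,None]
def tri(d1,u1,d2,u2):
    c1,v1=ray(d1,u1);c2,v2=ray(d2,u2);out=[]
    for a,b in zip(v1,v2):
        s=np.linalg.lstsq(np.c_[a,-b],c2-c1,rcond=None)[0]
        p,q=c1+a*s[0],c2+b*s[1]; out.append(np.r_[(p+q)/2,np.linalg.norm(p-q)])
    return np.array(out)
def proj(d,X):
    return cv2.projectPoints(np.array(X,float).reshape(-1,3),cv2.Rodrigues(d["R"])[0],d["t"],d["intrinsics"],d["dist_coeffs"])[0].reshape(-1,2)
E
python3 - <<'E'
from h import *
np.set_printoptions(precision=4,suppress=True)
T=load("top0");S=load("side0")
for n,d,box in [("top",T,(0,120,640,460)),("side",S,(180,100,500,440))]:
    hsv=cv2.cvtColor(d["frame"],cv2.COLOR_BGR2HSV)
    m=((hsv[...,1]<75)).astype(np.uint8)*255
    mm=np.zeros_like(m);x0,y0,x1,y1=box;mm[y0:y1,x0:x1]=m[y0:y1,x0:x1]
    cv2.imwrite(f"pics/m_{n}.png",mm)
    k,l,st,ce=cv2.connectedComponentsWithStats(mm)
    for i in range(1,k):
        if st[i,4]>60:
            ys,xs=np.where(l==i); w=plane(d,np.c_[xs,ys],0.009)
            r=cv2.minAreaRect((w[:,:2]*1000).astype(np.float32))
            print(n,st[i],ce[i],np.round(r[0]),np.round(r[1]),round(r[2],1))
lid=[(85,157),(243,143),(252,247),(90,262)]
print(dep(T,[(90,160),(238,147),(246,243),(94,257),(170,284),(170,200),(335,270),(370,286)]))
big=cv2.resize(T["frame"][130:310,60:270],None,fx=3.5,fy=3.3,interpolation=cv2.INTER_CUBIC); cv2.imwrite("pics/tz.png",big)
big=cv2.resize(S["frame"][100:240,220:390],None,fx=4,fy=4,interpolation=cv2.INTER_CUBIC); cv2.imwrite("pics/sz.png",big)
E
```

```text
top [ 453  183   63   55 2441] [484.2233 210.2827] [ 610. -435.] [ 85. 124.] 27.4
top [322 249  77  53 928] [353.9084 279.194 ] [ 485. -210.] [140.  81.] 83.1
top [ 126  251   89   43 1176] [169.517  277.8954] [482. 141.] [ 63. 160.] 6.8
top [ 458  251   37  100 1186] [477.0118 299.6374] [ 441. -417.] [179.  39.] 8.8
top [220 306  51  37 424] [241.0755 326.8962] [373.   5.] [91. 53.] 49.6
top [ 320  327   65  115 1946] [343.0781 371.6809] [ 291. -193.] [195. 114.] 1.1
side [401 100  42  32 354] [424.3701 114.2938] [1012.  206.] [ 36. 176.] 0.1
side [233 155  55  45 588] [258.1037 179.1054] [513. 207.] [ 62. 172.] 7.2
side [236 238  25  34 218] [248.0092 249.1743] [374.   3.] [94. 51.] 49.7
side [336 275  17   6  76] [344.2237 277.75  ] [ 518. -165.] [13. 32.] 58.0
side [311 277  17   8  90] [318.5556 280.8333] [ 471. -146.] [14. 34.] 67.9
side [330 281  15  53 355] [336.9296 308.0423] [ 468. -218.] [125.  14.] 66.8
side [ 192  292   99   53 1226] [244.8091 324.6427] [ 296. -163.] [193.  66.] 1.1
side [ 434  302   53   69 2724] [460.018  335.3719] [ 628. -395.] [156.  84.] 39.1
side [283 322  12  23 174] [288.592  332.3276] [ 360. -223.] [50. 15.] 73.0
side [ 345  358   84   72 1075] [385.7079 394.3079] [ 443. -422.] [177.  38.] 11.4
[[ 0.6625  0.2646  0.0952]
 [ 0.6922  0.0136  0.0921]
 [ 0.524  -0.0082  0.0974]
 [ 0.4958  0.2428  0.0949]
 [ 0.4532  0.1124  0.1006]
 [ 0.5944  0.1225  0.0986]
 [ 0.4899 -0.1594  0.0197]
 [ 0.4624 -0.2231  0.017 ]]
```

View pics/tz.png

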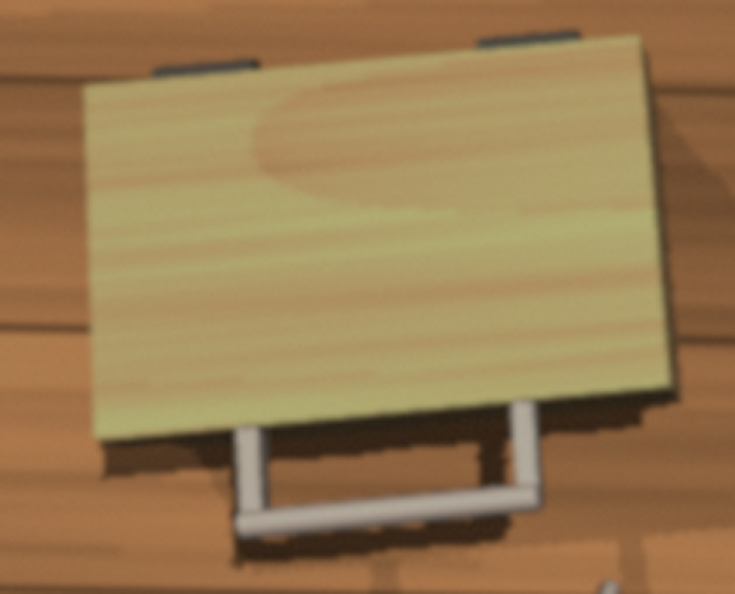

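View pics/sz.png

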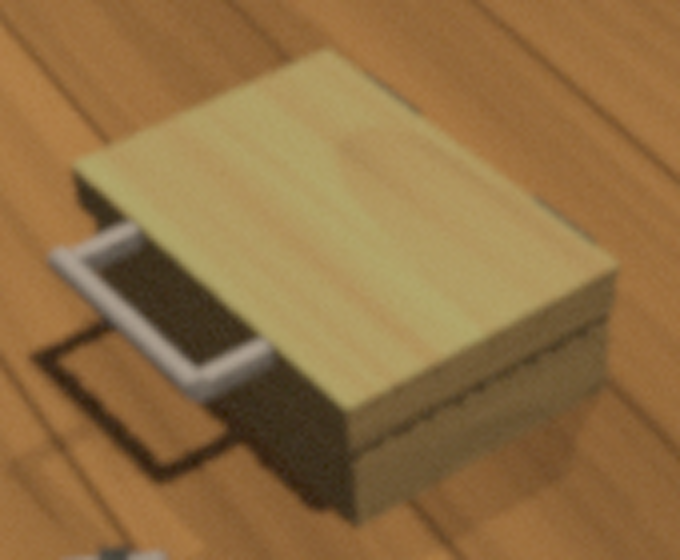

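```bash
python3 - <<'E'
from h import *
np.set_printoptions(precision=4,suppress=True)
T=load("top0");S=load("side0")
tz=np.array([(84,87),(640,38),(671,387),(96,440),(240,523),(540,496),(389,510)])/[3.5,3.3]+[60,130]-.35
sz=np.array([(328,50),(617,267),(348,412),(77,165),(62,258),(200,388),(131,323)])/4+[220,100]-.37
X=tri(T,tz,S,sz); print(X)
c=X[:4,:3]; z=c[:,2].mean()
L=plane(T,tz[:4],.096); print(L)
ex=(L[0]+L[1]-L[2]-L[3])/2; ey=(L[0]+L[3]-L[1]-L[2])/2
print("size",np.linalg.norm(ex),np.linalg.norm(ey),"yaw",np.arctan2(ex[1],ex[0]),np.arctan2(-ey[0],ey[1]))
print("lid centre",L.mean(0)); B=plane(T,tz[4:],.096);print("bar",B)
yaw=(np.arctan2(ex[1],ex[0])+np.arctan2(-ey[0],ey[1]))/2
# key
print(tri(T,[(353.9,279.2)],S,[(336,303)]))
hsv=cv2.cvtColor(T["frame"],cv2.COLOR_BGR2HSV)
big=cv2.resize(T["frame"][240:310,310:410],None,fx=7,fy=7,interpolation=cv2.INTER_CUBIC); cv2.imwrite("pics/kz.png",big)
big=cv2.resize(S["frame"][265:345,300:360],None,fx=7,fy=7,interpolation=cv2.INTER_CUBIC); cv2.imwrite("pics/ks.png",big)
E
```

```text
[[ 0.6703  0.2753  0.0959  0.0025]
 [ 0.7019  0.0054  0.0961  0.001 ]
 [ 0.5187 -0.0176  0.0965  0.0023]
 [ 0.4878  0.2511  0.0972  0.0052]
 [ 0.4473  0.1823  0.0925  0.0036]
 [ 0.4632  0.0418  0.0945  0.0032]
 [ 0.4559  0.1131  0.0907  0.005 ]]
[[ 0.6691  0.2756  0.096 ]
 [ 0.7014  0.0056  0.096 ]
 [ 0.5177 -0.0171  0.096 ]
 [ 0.4855  0.2527  0.096 ]]
size 0.18502186755629074 0.2718868257626339 yaw 0.12372101323234687 0.11900818835975197
lid centre [0.5934 0.1292 0.096 ]
bar [[0.4455 0.1817 0.096 ]
 [0.4616 0.0421 0.096 ]
 [0.4533 0.1125 0.096 ]]
[[ 0.4779 -0.1966 -0.0127  0.0026]]
```

View pics/kz.png

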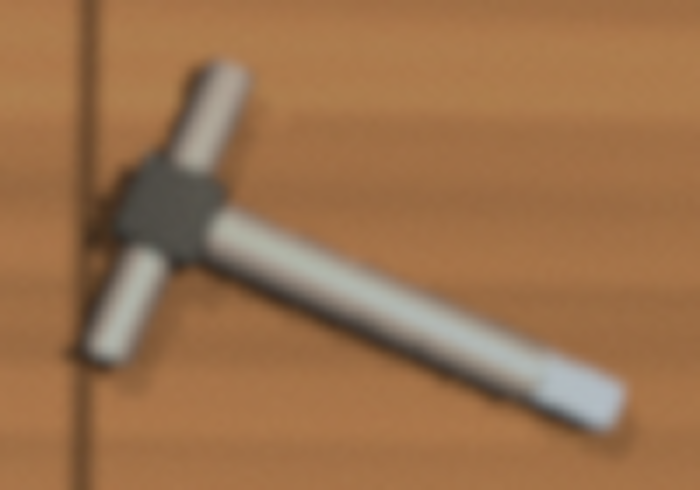

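View pics/ks.png

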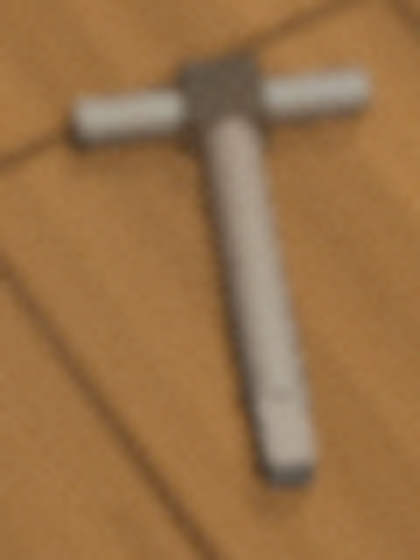

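```bash
python3 - <<'E'
from h import *
np.set_printoptions(precision=4,suppress=True)
T=load("top0");S=load("side0")
kz=np.array([(172,208),(543,372),(612,400),(226,68),(108,355)])/7+[310,240]-.43
ks=np.array([(222,90),(283,392),(288,463),(362,86),(82,122)])/7+[300,265]-.43
print(tri(T,kz,S,ks)); K=plane(T,kz,.012);K2=plane(S,ks,.012); print(K,"\n",K2)
for k in (K,K2):
  a=k[0]-k[1]; print(np.linalg.norm(k[0]-k[2]),np.linalg.norm(k[3]-k[4]),"dir",np.arctan2(a[1],a[0]))
yaw=.121; ex=np.array([np.cos(yaw),np.sin(yaw)]);ey=np.array([-ex[1],ex[0]])
c=np.array([.5938,.1288]) # lid centre avg
h=c+ex*.093
print("hinge",h,"press",h-ex*.165,"bar",h-ex*.235,"chest",h-ex*.09,"chest_in",h-ex*.0685)
E
```

```text
[[ 0.4918 -0.1581  0.0184  0.0011]
 [ 0.4518 -0.2544  0.0169  0.0018]
 [ 0.4439 -0.2722  0.0125  0.001 ]
 [ 0.53   -0.172   0.0099  0.0012]
 [ 0.4543 -0.1424  0.012   0.0019]]
[[ 0.4919 -0.1581  0.012 ]
 [ 0.4513 -0.2547  0.012 ]
 [ 0.4444 -0.2725  0.012 ]
 [ 0.5291 -0.1717  0.012 ]
 [ 0.4534 -0.1421  0.012 ]] 
 [[ 0.495  -0.1537  0.012 ]
 [ 0.4545 -0.2517  0.012 ]
 [ 0.4436 -0.2718  0.012 ]
 [ 0.5296 -0.1737  0.012 ]
 [ 0.4551 -0.1428  0.012 ]]
0.12391222440687616 0.08126115701168772 dir 1.1721229460754319
0.1287291691868732 0.08064177192453442 dir 1.178977043751465
hinge [0.6861 0.14  ] press [0.5223 0.1201] bar [0.4528 0.1117] chest [0.5968 0.1292] chest_in [0.6181 0.1318]
```

```bash
cat >> h.py <<'E'
YAW=.121
EX=np.array([np.cos(YAW),np.sin(YAW),0]);EY=np.array([-EX[1],EX[0],0])
H=np.array([.6861,.140,.088])
def rel(target,s=None):
    """slide mm in the tool axes from present measured pose to world target"""
    from cell import arm
    s=s or arm.observe(); R=Rot.from_rotvec(s["ee_rot"]).as_matrix()
    return np.round(R.T@(np.array(target)-s["position"])*1000,1)
def status():
    from cell import arm
    s=arm.observe(); R=Rot.from_rotvec(s["ee_rot"]).as_matrix()
    print("t",round(s["clock"],2),"p",np.round(s["position"],4),"yaz",round(np.arctan2(R[1,1],R[0,1]),3),"tilt",np.round(R[:,2],4),"F",np.round(s["force"],1),"w",round(s["width"],3),"j",np.round(s["joints"],2))
    return s
E
python3 - <<'E'
from h import *
s=status(); print(rel([.5223,.1201,.130]))
from cell import arm
d=arm.get_image("wrist"); cv2.imwrite("pics/w0.png",d["frame"]); print(d["hand_eye"])
E
```

```text
t 0.1 p [0.2677 0.5643 0.226 ] yaz 1.128 tilt [-5.0e-04 -1.3e-03 -1.0e+00] F [ 0.2  0.8 -0.1] w 1.0 j [-1.23  0.44  0.02  1.57 -0.01  1.13 -0.08]
[-420.4 -292.1   96.5]
[[ 3.66232603e-04 -9.63811936e-01 -2.66582853e-01  7.16084683e-02]
 [ 9.99999926e-01  3.83492829e-04 -1.26879481e-05  4.93820631e-04]
 [ 1.14461408e-04 -2.66582829e-01  9.63812006e-01 -1.57944908e-01]
 [ 0.00000000e+00  0.00000000e+00  0.00000000e+00  1.00000000e+00]]
```

View pics/w0.png

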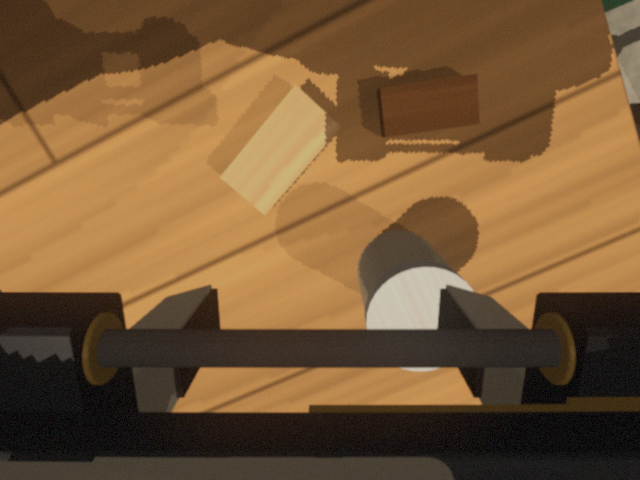

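The wrist view shows the fingers along the picture's width, with the long side of the gripper's body along the jaw axis. A jar and two blocks lie under the start, all lower than the fingertips.

>>> {"op": "jog_arm", "data": {
  "increments": [
    {"slide": [-25,-18,0],"roll": 0.1,"gripper": 0},
    {"slide": [-60,-42,0],"roll": 0.2,"gripper": 0},
    {"slide": [-94,-65,0],"roll": 0.3,"gripper": 0},
    {"slide": [-128,-89,0],"roll": 0.4,"gripper": 0},
    {"slide": [-162,-113,0],"roll": 0.5,"gripper": 0},
    {"slide": [-196,-136,10],"roll": 0.6,"gripper": 0},
    {"slide": [-230,-160,20],"roll": 0.7,"gripper": 0},
    {"slide": [-264,-183,30],"roll": 0.8,"gripper": 0},
    {"slide": [-298,-207,40],"roll": 0.9,"gripper": 0},
    {"slide": [-332,-231,50],"roll": 1.0,"gripper": 0}
  ],
  "newtons": 20
}}

```text
clock: 0.98
position: [0.4671, 0.2158, 0.1775]
ee_rot: [2.08, 2.354, 0.001]
force: [0.3, 1.3, -0.1]
width: 0.323
```

```bash
python3 - <<'E'
from h import *
s=status(); print(rel([.5223,.1201,.115]),rel([.5223,.1201,.101]))
E
```

```text
t 0.98 p [0.4671 0.2158 0.1775] yaz 0.123 tilt [ 2.e-04  3.e-04 -1.e+00] F [ 0.3  1.3 -0.1] w 0.323 j [-0.81  0.31  0.35  1.93 -0.13  0.93 -0.27]
[-101.8   43.    62.5] [-101.8   43.    76.5]
```

>>> {"op": "jog_arm", "data": {
  "increments": [
    {"slide": [-25,10,10],"roll": 0,"gripper": 0},
    {"slide": [-50,20,20],"roll": 0,"gripper": 0},
    {"slide": [-75,30,30],"roll": 0,"gripper": 0},
    {"slide": [-90,38,40],"roll": 0,"gripper": 0},
    {"slide": [-100,42,48],"roll": 0,"gripper": 0},
    {"slide": [-102,43,54],"roll": 0,"gripper": 0},
    {"slide": [-102,43,60],"roll": 0,"gripper": 0},
    {"slide": [-102,43,63],"roll": 0,"gripper": 0},
    {"slide": [-102,43,66],"roll": 0,"gripper": 0},
    {"slide": [-102,43,66],"roll": 0,"gripper": 0}
  ]
}}

```text
clock: 1.82
position: [0.5216, 0.1231, 0.1114]
ee_rot: [-2.072, -2.36, 0.001]
force: [-0.4, -0.2, 0.1]
width: 0.003
```

```bash
python3 - <<'E'
from h import *
s=status(); print(rel([.5223,.1201,.096]),rel([.5223,.1201,.083]))
from cell import arm
d=arm.get_image("wrist"); np.savez("w1.npz",**d,pos=s["position"],rot=s["ee_rot"]); cv2.imwrite("pics/w1.png",d["frame"])
E
```

```text
t 1.82 p [0.5216 0.1231 0.1114] yaz 0.13 tilt [-8.e-04  2.e-04 -1.e+00] F [-0.4 -0.2  0.1] w 0.003 j [-0.59  0.43  0.35  1.95 -0.2   0.8   0.  ]
[-3.   0.3 15.4] [-3.   0.4 28.4]
```

View pics/w1.png

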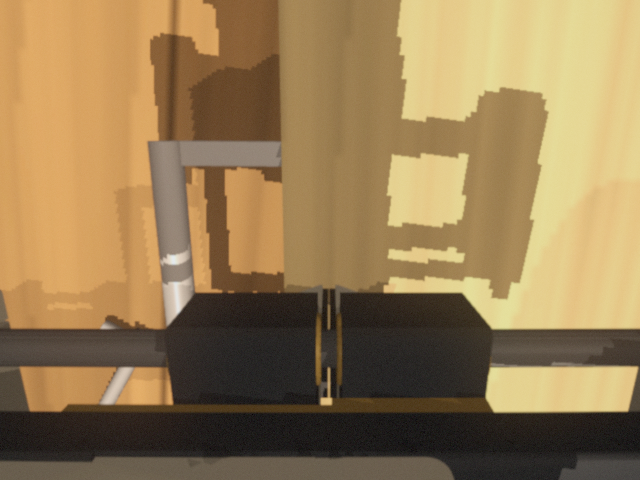

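The wrist view shows the tips at (328,300), just behind the lid's front edge (column 283), and the bar at about column 170. The tips are centred on the press place, so I press slowly.

>>> {"op": "jog_arm", "data": {
  "increments": [
    {"slide": [-3,0,4],"roll": 0,"gripper": 0},
    {"slide": [-3,0,8],"roll": 0,"gripper": 0},
    {"slide": [-3,0,11],"roll": 0,"gripper": 0},
    {"slide": [-3,0,13],"roll": 0,"gripper": 0},
    {"slide": [-3,0,15],"roll": 0,"gripper": 0},
    {"slide": [-3,0,17],"roll": 0,"gripper": 0},
    {"slide": [-3,0,19],"roll": 0,"gripper": 0},
    {"slide": [-3,0,21],"roll": 0,"gripper": 0},
    {"slide": [-3,0,23],"roll": 0,"gripper": 0},
    {"slide": [-3,0,25],"roll": 0,"gripper": 0}
  ]
}}

```text
clock: 2.7
position: [0.5224, 0.119, 0.087]
ee_rot: [-2.075, -2.358, 0.0]
force: [-3.0, 0.2, 6.5]
width: 0.005
```

```bash
python3 - <<'E'
from h import *
s=status()
E
```

```text
t 2.7 p [0.5224 0.119  0.087 ] yaz 0.128 tilt [-4.e-04  2.e-04 -1.e+00] F [-3.   0.2  6.5] w 0.005 j [-0.57  0.47  0.33  1.97 -0.22  0.74  0.02]
```

>>> {"op": "jog_arm", "data": {
  "increments": [
    {"slide": [0,0,1.5],"roll": 0,"gripper": 0},
    {"slide": [0,0,3],"roll": 0,"gripper": 0},
    {"slide": [0,0,4],"roll": 0,"gripper": 0},
    {"slide": [0,0,5],"roll": 0,"gripper": 0},
    {"slide": [0,0,5.5],"roll": 0,"gripper": 0},
    {"slide": [0,0,5.5],"roll": 0,"gripper": 0},
    {"slide": [0,0,5.5],"roll": 0,"gripper": 0},
    {"slide": [0,0,5.5],"roll": 0,"gripper": 0},
    {"slide": [0,0,5.5],"roll": 0,"gripper": 0},
    {"slide": [0,0,5.5],"roll": 0,"gripper": 0}
  ]
}}

```text
clock: 3.53
position: [0.5225, 0.119, 0.0834]
ee_rot: [-2.075, -2.358, -0.002]
force: [-10.5, -1.6, 30.9]
width: 0.007
```

```bash
python3 - <<'E'
from h import *
s=status()
E
```

```text
t 3.53 p [0.5225 0.119  0.0834] yaz 0.128 tilt [ 2.0e-04  1.4e-03 -1.0e+00] F [-10.5  -1.6  30.9] w 0.007 j [-0.57  0.47  0.33  1.97 -0.22  0.73  0.03]
```

At the hard stop (83.4 mm, 31 N). Let go upward.

>>> {"op": "jog_arm", "data": {
  "increments": [
    {"slide": [0,0,-3],"roll": 0,"gripper": 0},
    {"slide": [0,0,-6],"roll": 0,"gripper": 0},
    {"slide": [0,0,-12],"roll": 0,"gripper": 0},
    {"slide": [0,0,-20],"roll": 0,"gripper": 0},
    {"slide": [0,0,-35],"roll": 0,"gripper": 0},
    {"slide": [0,0,-60],"roll": 0,"gripper": 0},
    {"slide": [0,0,-90],"roll": 0,"gripper": 0},
    {"slide": [0,-20,-110],"roll": 0,"gripper": 0.4},
    {"slide": [0,-40,-120],"roll": 0,"gripper": 0.4},
    {"slide": [0,-50,-120],"roll": 0,"gripper": 0.5}
  ]
}}

```text
clock: 4.37
position: [0.4727, 0.1125, 0.2036]
ee_rot: [2.074, 2.358, 0.005]
force: [-0.0, 0.6, -0.5]
width: 0.174
```

```bash
python3 - <<'E'
from h import *
from cell import arm
s=status()
for n in ["top","side"]:
    d=arm.get_image(n); np.savez(n+"1.npz",**d)
    cv2.imwrite(f"pics/{n}1.png",d["frame"])
a=np.hstack([cv2.imread("pics/top1.png")[60:400,40:440],cv2.imread("pics/side1.png")[0:340,150:550]]);cv2.imwrite("pics/a1.png",a)
for a in (.2,.23,.26):
    aa=a+.017; b=H+.23503*(-EX*np.cos(aa)+np.array([0,0,np.sin(aa)])); print(a,b)
E
```

```text
t 4.37 p [0.4727 0.1125 0.2036] yaz 0.128 tilt [ 0.0028  0.0016 -1.    ] F [-0.   0.6 -0.5] w 0.174 j [-0.66  0.23  0.39  1.96 -0.11  0.97 -0.09]
0.2 [0.45826012 0.11229604 0.13860218]
0.23 [0.45986938 0.11249171 0.14546392]
0.26 [0.46168223 0.11271215 0.15227395]
```

View pics/a1.png

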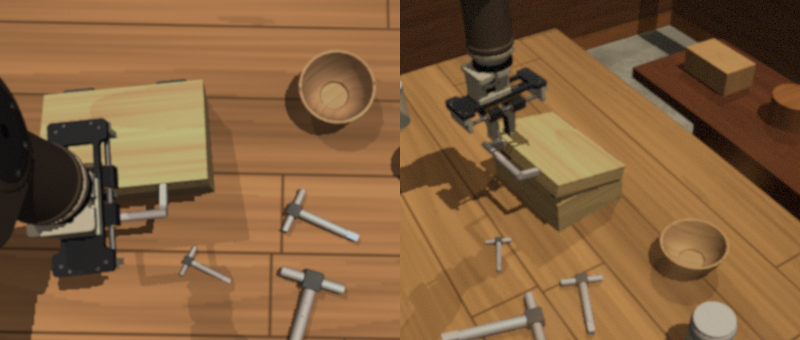

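The lid has sprung free: the side picture shows the gap under it. The bar's near corner is at top (203,274) and side (285,172).

```bash
python3 - <<'E'
from h import *
T=load("top1");S=load("side1")
print(tri(T,[(203,274)],S,[(284,174)]))
a=.247
c=H+.235*(-EX*np.cos(a)+np.array([0,0,np.sin(a)])); print(c-EY*.068)
tz=cv2.resize(T["frame"][230:310,140:240],None,fx=4,fy=4);sz=cv2.resize(S["frame"][120:200,220:320],None,fx=4,fy=4);cv2.imwrite("pics/b1.png",np.hstack([tz,sz]))
print(rel(c+[0,0,-.010]),rel(c+[0,0,.03]))
E
```

```text
[[0.48265922 0.04118439 0.14610892 0.03569899]]
[0.4681062  0.04499241 0.14545659]
[  1.3 -11.8  66.1] [  1.4 -11.8  26.1]
```

View pics/b1.png

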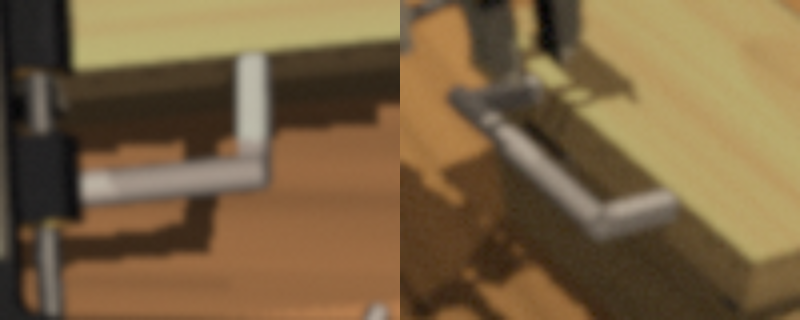

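```bash
python3 - <<'E'
from h import *
T=load("top1");S=load("side1")
print(tri(T,[(204.3,273.6)],S,[(270,175.3)]))
for a in (.23,.5,.8,1.1,1.4,1.6): 
  print(a,np.round(np.array([-.2350*np.cos(a+.017),0,.235*np.sin(a+.017)])*1000,0))
E
```

```text
[[0.46985971 0.04569278 0.14645436 0.00582476]]
0.23 [-228.    0.   57.]
0.5 [-204.    0.  116.]
0.8 [-161.    0.  171.]
1.1 [-103.    0.  211.]
1.4 [-36.   0. 232.]
1.6 [ 11.   0. 235.]
```

>>> {"op": "jog_arm", "data": {
  "increments": [
    {"slide": [1,-6,0],"roll": 0.007,"gripper": 0.55},
    {"slide": [1,-12,0],"roll": 0.007,"gripper": 0.55},
    {"slide": [1,-12,5],"roll": 0.007,"gripper": 0.55},
    {"slide": [1,-12,20],"roll": 0.007,"gripper": 0.55},
    {"slide": [1,-12,36],"roll": 0.007,"gripper": 0.55},
    {"slide": [1,-12,52],"roll": 0.007,"gripper": 0.55},
    {"slide": [1,-12,64],"roll": 0.007,"gripper": 0.55},
    {"slide": [1,-12,73],"roll": 0.007,"gripper": 0.55},
    {"slide": [1,-12,73],"roll": 0.007,"gripper": 0.55},
    {"slide": [1,-12,73],"roll": 0.007,"gripper": 0}
  ]
}}

```text
clock: 5.3
position: [0.4609, 0.1119, 0.1278]
ee_rot: [-2.083, -2.351, 0.002]
force: [-0.2, -0.2, 0.6]
width: 0.514
```

>>> {"op": "jog_arm", "data": {
  "increments": [
    {"slide": [0,0,0],"roll": 0,"gripper": 0},
    {"slide": [0,0,0],"roll": 0,"gripper": 0},
    {"slide": [0,0,0],"roll": 0,"gripper": 0},
    {"slide": [0,0,0],"roll": 0,"gripper": 0},
    {"slide": [0,0,0],"roll": 0,"gripper": 0},
    {"slide": [0,0,0],"roll": 0,"gripper": 0},
    {"slide": [0,0,0],"roll": 0,"gripper": 0},
    {"slide": [0,0,0],"roll": 0,"gripper": 0},
    {"slide": [0,0,0],"roll": 0,"gripper": 0},
    {"slide": [0,0,0],"roll": 0,"gripper": 0}
  ],
  "newtons": 15
}}

```text
clock: 6.13
position: [0.4608, 0.1121, 0.1283]
ee_rot: [-2.083, -2.351, 0.0]
force: [-2.0, 0.3, 2.3]
width: 0.146
```

```bash
python3 - <<'E'
from h import *
s=status()
p=s["position"]+[0,0,0]
# box-frame offset rel. hinge
q=p-H; print("rel hinge",q@EX,q@EY,q[2], "width mm",s["width"]*92)
R=Rot.from_rotvec(s["ee_rot"]).as_matrix()
a0=.247
for a in np.arange(.25,1.66,.1):
    d=.235*((np.cos(a0)-np.cos(a))*EX+np.array([0,0,np.sin(a)-np.sin(a0)])); print(round(a,2),np.round(R.T@d*1000,0))
E
```

```text
t 6.13 p [0.4608 0.1121 0.1283] yaz 0.121 tilt [-3.e-04  1.e-04 -1.e+00] F [-2.   0.3  2.3] w 0.146 j [-0.64  0.32  0.36  2.07 -0.16  0.78 -0.06]
rel hinge -0.22700376844667106 -0.0004885029862752681 0.04032563401220382 width mm 13.451769436869437
0.25 [ 0.  0. -1.]
0.35 [  0.   7. -23.]
0.45 [  0.  16. -45.]
0.55 [  0.  28. -65.]
0.65 [  0.  41. -85.]
0.75 [   0.   56. -103.]
0.85 [   0.   73. -119.]
0.95 [   0.   91. -134.]
1.05 [   0.  111. -146.]
1.15 [   0.  132. -157.]
1.25 [   0.  154. -166.]
1.35 [   0.  176. -172.]
1.45 [   0.  199. -176.]
1.55 [   0.  223. -178.]
1.65 [   0.  246. -177.]
```

The bar is in the fingers (13.5 mm). Swing it along the arc.

>>> {"op": "jog_arm", "data": {
  "increments": [
    {"slide": [0,3,-10],"roll": 0,"gripper": 0},
    {"slide": [0,7,-23],"roll": 0,"gripper": 0},
    {"slide": [0,11,-34],"roll": 0,"gripper": 0},
    {"slide": [0,16,-45],"roll": 0,"gripper": 0},
    {"slide": [0,22,-55],"roll": 0,"gripper": 0},
    {"slide": [0,28,-65],"roll": 0,"gripper": 0},
    {"slide": [0,41,-85],"roll": 0,"gripper": 0},
    {"slide": [0,56,-103],"roll": 0,"gripper": 0},
    {"slide": [0,73,-119],"roll": 0,"gripper": 0},
    {"slide": [0,91,-134],"roll": 0,"gripper": 0}
  ],
  "newtons": 20
}}

```text
clock: 6.97
position: [0.5487, 0.1228, 0.263]
ee_rot: [-2.08, -2.349, 0.007]
force: [-10.1, -1.6, 7.8]
width: 0.151
```

```bash
python3 - <<'E'
from h import *
s=status()
q=s["position"]+[0,0,.017]-H; q2=np.r_[q@EX,q@EY,q[2]];a0=np.arctan2(q2[2],-q2[0]); print(q2,np.hypot(q2[0],q2[2]),a0)
R=Rot.from_rotvec(s["ee_rot"]).as_matrix()
for a in np.arange(1.05,1.66,.1):
    t=H+.235*(-np.cos(a)*EX+np.array([0,0,np.sin(a)]))-[0,0,.017]; print(round(a,2),rel(t,s))
E
```

```text
t 6.97 p [0.5487 0.1228 0.263 ] yaz 0.121 tilt [-6.4e-03 -2.0e-04 -1.0e+00] F [-10.1  -1.6   7.8] w 0.151 j [-0.62  0.31  0.41  1.7  -0.14  1.17 -0.05]
[-0.13847961 -0.00052983  0.19201729] 0.23674298434034197 0.9459945957882389
1.05 [  0.5  21.5 -12. ]
1.15 [  0.5  42.3 -22.8]
1.25 [  0.5  64.2 -31.4]
1.35 [  0.5  86.8 -37.8]
1.45 [  0.5 109.9 -42. ]
1.55 [  0.5 133.3 -43.8]
1.65 [  0.5 156.8 -43.2]
```

>>> {"op": "jog_arm", "data": {
  "increments": [
    {"slide": [0,21,-12],"roll": 0,"gripper": 0},
    {"slide": [0,42,-23],"roll": 0,"gripper": 0},
    {"slide": [0,64,-31],"roll": 0,"gripper": 0},
    {"slide": [0,87,-38],"roll": 0,"gripper": 0},
    {"slide": [0,110,-42],"roll": 0,"gripper": 0},
    {"slide": [0,133,-44],"roll": 0,"gripper": 0},
    {"slide": [0,149,-44],"roll": 0,"gripper": 0},
    {"slide": [0,149,-44],"roll": 0,"gripper": 0},
    {"slide": [0,149,-44],"roll": 0,"gripper": 0},
    {"slide": [0,149,-44],"roll": 0,"gripper": 0.4}
  ]
}}

```text
clock: 7.8
position: [0.6995, 0.1409, 0.3061]
ee_rot: [2.083, 2.351, -0.0]
force: [-0.8, -0.2, -0.3]
width: 0.184
```

```bash
python3 - <<'E'
from h import *
s=status()
q=s["position"]+[0,0,.017]-H; q2=np.r_[q@EX,q@EY,q[2]];a0=np.arctan2(q2[2],-q2[0]); print(q2,np.hypot(q2[0],q2[2]),a0)
E
```

```text
t 7.8 p [0.6995 0.1409 0.3061] yaz 0.121 tilt [ 4.e-04 -3.e-04 -1.e+00] F [-0.8 -0.2 -0.3] w 0.184 j [-0.51  0.56  0.42  1.22 -0.22  1.4   0.01]
[ 0.01341266 -0.00075678  0.23512811] 0.2355103544444958 1.6277786216516994
```

>>> {"op": "jog_arm", "data": {
  "increments": [
    {"slide": [0,0,0],"roll": 0,"gripper": 0.5},
    {"slide": [0,0,-5],"roll": 0,"gripper": 0.5},
    {"slide": [0,0,-25],"roll": 0,"gripper": 0.5},
    {"slide": [0,0,-50],"roll": 0,"gripper": 0.5},
    {"slide": [0,-30,-55],"roll": 0,"gripper": 0.5},
    {"slide": [0,-60,-55],"roll": -0.1,"gripper": 0.5},
    {"slide": [10,-90,-50],"roll": -0.2,"gripper": 0.5},
    {"slide": [35,-120,-40],"roll": -0.3,"gripper": 0.5},
    {"slide": [65,-145,-30],"roll": -0.4,"gripper": 0.5},
    {"slide": [95,-165,-20],"roll": -0.5,"gripper": 0.5}
  ]
}}

```text
clock: 8.63
position: [0.5215, 0.2154, 0.3269]
ee_rot: [1.431, 2.797, 0.002]
force: [0.7, 0.9, -0.6]
width: 0.5
```

```bash
python3 - <<'E'
from h import *
s=status(); print(rel([.4676,-.1466,.12]))
E
```

```text
t 8.63 p [0.5215 0.2154 0.3269] yaz 0.625 tilt [ 6.e-04  9.e-04 -1.e+00] F [ 0.7  0.9 -0.6] w 0.5 j [-0.7   0.27  0.28  1.58 -0.08  1.3   0.22]
[-262.1 -255.8  206.6]
```

I slid +x where −x was wanted. No harm done, since it is clear of everything. Next I go to the key.

>>> {"op": "jog_arm", "data": {
  "increments": [
    {"slide": [-25,-24,10],"roll": -0.1,"gripper": 0.5},
    {"slide": [-52,-50,25],"roll": -0.2,"gripper": 0.5},
    {"slide": [-79,-77,45],"roll": -0.3,"gripper": 0.5},
    {"slide": [-106,-103,65],"roll": -0.4,"gripper": 0.5},
    {"slide": [-133,-130,85],"roll": -0.5,"gripper": 0.5},
    {"slide": [-160,-156,105],"roll": -0.548,"gripper": 0.5},
    {"slide": [-187,-182,125],"roll": -0.548,"gripper": 0.5},
    {"slide": [-214,-209,145],"roll": -0.548,"gripper": 0.5},
    {"slide": [-240,-235,165],"roll": -0.548,"gripper": 0.5},
    {"slide": [-250,-244,165],"roll": -0.548,"gripper": 0.5}
  ]
}}

```text
clock: 9.47
position: [0.4676, -0.1337, 0.1592]
ee_rot: [-0.632, -3.074, 0.002]
force: [-1.8, -0.0, -0.1]
width: 0.5
```

```bash
python3 - <<'E'
from h import *
from cell import arm
s=status(); print(rel([.4676,-.1466,.12]))
d=arm.get_image("wrist"); np.savez("w2.npz",**d,pos=s["position"],rot=s["ee_rot"]); cv2.imwrite("pics/w2.png",d["frame"])
d=arm.get_image("side"); cv2.imwrite("pics/s2.png",d["frame"])
E
```

```text
t 9.47 p [ 0.4676 -0.1337  0.1592] yaz 1.165 tilt [-3.8e-03 -7.0e-04 -1.0e+00] F [-1.8 -0.  -0.1] w 0.5 j [-0.11  0.29  0.35  2.01 -0.13  0.87  1.47]
[ -5.2 -11.8  39.2]
```

View pics/w2.png

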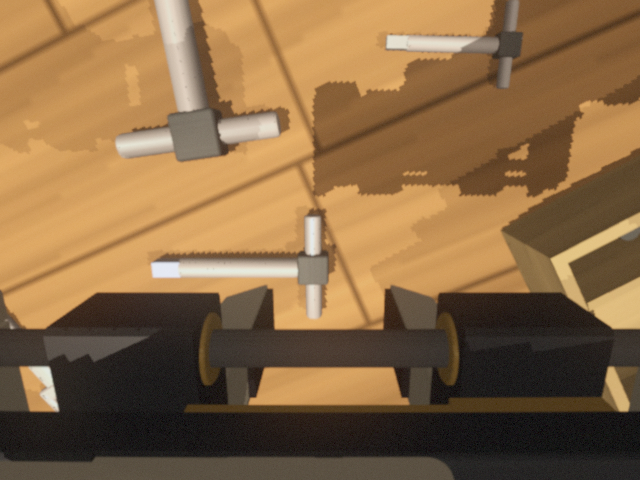

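View pics/s2.png

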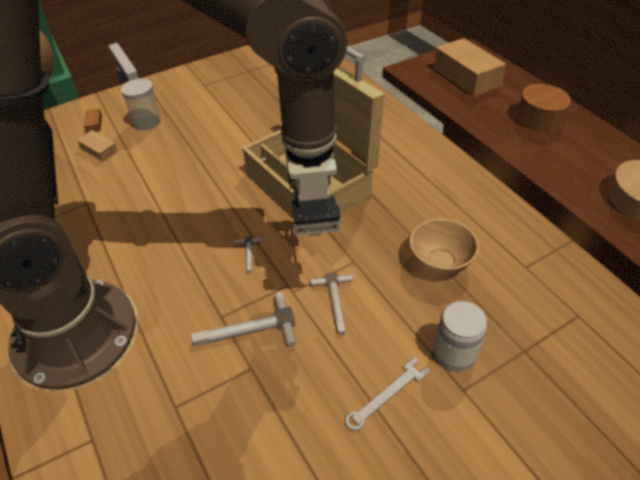

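The lid stands upright. The wrist view shows the key: hub (312,268), cross bar ends (314,212) and (315,317), tip (153,268).

```bash
cat >> h.py <<'E'
def wcam(f):
    d=load(f); R=Rot.from_rotvec(d["rot"]).as_matrix(); he=d["hand_eye"]
    Rw=R@he[:3,:3]; c=R@he[:3,3]+d["pos"]; d["R"]=Rw.T; d["t"]=-Rw.T@c; return d
E
python3 - <<'E'
from h import *
np.set_printoptions(precision=4,suppress=True)
W=wcam("w2");T=load("top0")
px=[(312,268),(314,212),(315,317),(153,268)]
K=plane(W,px,.012);print(K,W["dist_coeffs"]);a=K[0]-K[3];print(np.arctan2(a[1],a[0]),np.linalg.norm(a),np.linalg.norm(K[1]-K[2]))
kz=np.array([(172,208),(226,68),(108,355),(612,400)])/7+[310,240]-.43
print(tri(W,[px[0],px[2],px[1],px[3]],T,kz))
print(dep(W,px[:1]), dep(W,[(314,300),(230,268)]))
th=1.173; hub=(K[0,:2]); g=hub+.027*np.array([-np.sin(th),np.cos(th)]); print(hub,g,rel([*g,.003]))
E
```

```text
[[ 0.4912 -0.1576  0.012 ]
 [ 0.451  -0.1383  0.012 ]
 [ 0.5304 -0.1723  0.012 ]
 [ 0.442  -0.2727  0.012 ]] [-0.0134  0.      0.      0.      0.    ]
1.1667029128841517 0.12509004689262546 0.08636402741136402
[[ 0.4923 -0.1582  0.0082  0.0001]
 [ 0.5285 -0.1714  0.0165  0.0002]
 [ 0.4558 -0.1422 -0.0202  0.0011]
 [ 0.4433 -0.2729  0.0112  0.0024]]
[[ 0.4892 -0.1564  0.0189]] [[ 0.515  -0.1662  0.0162]
 [ 0.4651 -0.2155  0.0157]]
[ 0.4912 -0.1576] [ 0.4663 -0.1472] [ -3.1 -13.  157.8]
```

>>> {"op": "jog_arm", "data": {
  "increments": [
    {"slide": [-3,-13,5],"roll": -0.005,"gripper": 0.5},
    {"slide": [-3,-13,30],"roll": -0.005,"gripper": 0.5},
    {"slide": [-3,-13,60],"roll": -0.005,"gripper": 0.5},
    {"slide": [-3,-13,90],"roll": -0.005,"gripper": 0.5},
    {"slide": [-3,-13,115],"roll": -0.005,"gripper": 0.5},
    {"slide": [-3,-13,130],"roll": -0.005,"gripper": 0.5},
    {"slide": [-3,-13,138],"roll": -0.005,"gripper": 0.5},
    {"slide": [-3,-13,140],"roll": -0.005,"gripper": 0.5},
    {"slide": [-3,-13,140],"roll": -0.005,"gripper": 0.5},
    {"slide": [-3,-13,140],"roll": -0.005,"gripper": 0.5}
  ]
}}

```text
clock: 10.4
position: [0.4695, -0.1428, 0.0223]
ee_rot: [0.618, 3.079, 0.0]
force: [0.4, -1.0, -0.0]
width: 0.5
```

```bash
python3 - <<'E'
from h import *
s=status(); print(rel([.4664,-.1470,.002]))
E
```

```text
t 10.4 p [ 0.4695 -0.1428  0.0223] yaz 1.174 tilt [ 0.0016 -0.     -1.    ] F [ 0.4 -1.  -0. ] w 0.5 j [-0.01  0.51  0.26  2.12 -0.25  0.54  1.61]
[ 1.3 -5.1 20.3]
```

>>> {"op": "jog_arm", "data": {
  "increments": [
    {"slide": [1,-5,5],"roll": 0,"gripper": 0.5},
    {"slide": [1,-5,12],"roll": 0,"gripper": 0.5},
    {"slide": [1,-5,18],"roll": 0,"gripper": 0.5},
    {"slide": [1,-5,20],"roll": 0,"gripper": 0.5},
    {"slide": [1,-5,20],"roll": 0,"gripper": 0},
    {"slide": [1,-5,20],"roll": 0,"gripper": 0},
    {"slide": [1,-5,20],"roll": 0,"gripper": 0},
    {"slide": [1,-5,20],"roll": 0,"gripper": 0},
    {"slide": [1,-5,20],"roll": 0,"gripper": 0},
    {"slide": [1,-5,20],"roll": 0,"gripper": 0}
  ],
  "newtons": 55
}}

```text
clock: 11.23
position: [0.4659, -0.1472, 0.0014]
ee_rot: [0.619, 3.08, 0.0]
force: [0.0, -0.4, -0.2]
width: 0.126
```

```bash
python3 - <<'E'
from h import *
s=status(); 
E
```

```text
t 11.23 p [ 0.4659 -0.1472  0.0014] yaz 1.174 tilt [ 3.e-04  0.e+00 -1.e+00] F [ 0.  -0.4 -0.2] w 0.126 j [ 0.02  0.55  0.24  2.13 -0.27  0.49  1.64]
```

>>> {"op": "jog_arm", "data": {
  "increments": [
    {"slide": [0,0,0],"roll": 0,"gripper": 0},
    {"slide": [0,0,0],"roll": 0,"gripper": 0},
    {"slide": [0,0,-4],"roll": 0,"gripper": 0},
    {"slide": [0,0,-12],"roll": 0,"gripper": 0},
    {"slide": [0,0,-24],"roll": 0,"gripper": 0},
    {"slide": [0,0,-40],"roll": 0,"gripper": 0},
    {"slide": [0,0,-60],"roll": 0,"gripper": 0},
    {"slide": [0,0,-80],"roll": 0,"gripper": 0},
    {"slide": [0,0,-100],"roll": 0,"gripper": 0},
    {"slide": [0,0,-110],"roll": 0,"gripper": 0}
  ]
}}

```text
clock: 12.07
position: [0.4665, -0.1476, 0.1138]
ee_rot: [0.619, 3.077, 0.0]
force: [0.8, -0.5, -1.9]
width: 0.126
```

```bash
python3 - <<'E'
from h import *
from cell import arm
s=status()
d=arm.get_image("wrist"); np.savez("w3.npz",**d,pos=s["position"],rot=s["ee_rot"]); w=d["frame"]
d=arm.get_image("side"); np.savez("side3.npz",**d)
cv2.imwrite("pics/a3.png",np.hstack([cv2.resize(w,(400,300)),cv2.resize(d["frame"][150:350,230:496],(400,300))]))
E
```

```text
t 12.07 p [ 0.4665 -0.1476  0.1138] yaz 1.174 tilt [ 2.5e-03 -3.0e-04 -1.0e+00] F [ 0.8 -0.5 -1.9] w 0.126 j [-0.07  0.36  0.34  2.06 -0.17  0.75  1.55]
```

View pics/a3.png

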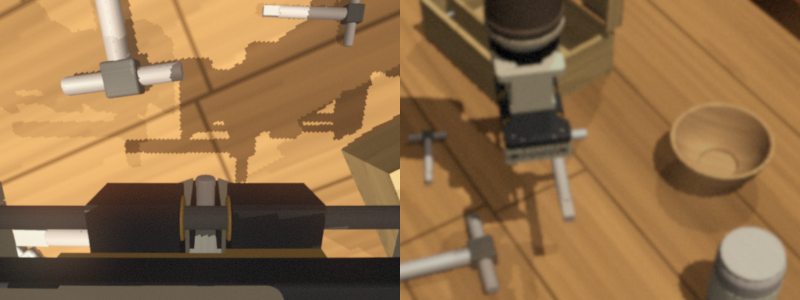

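```bash
python3 - <<'E'
from h import *
S=load("side3")
for z in (.06,.08,.1,.121,.13): print(z,proj(S,[.4425,-.274,z]))
f=S["frame"]; cv2.imwrite("pics/s3.png",cv2.resize(f[220:320,280:380],None,fx=6,fy=6))
# release target: hub at chest x=21,y=14 -> grip = x-6
hub=np.array([0.021-.09,.012]); g=H[:2]+(hub[0]-.027)*EX[:2]+hub[1]*EY[:2]; print("grip target",g)
print(rel([*g,.16]))
E
```

```text
0.06 [[340.82681817 316.66086059]]
0.08 [[340.80833538 310.0120357 ]]
0.1 [[340.78885387 303.15524412]]
0.121 [[340.76725396 295.72186753]]
0.13 [[340.75761897 292.46016717]]
grip target [0.58935345 0.14032459]
[ -1.9 312.8 -46.6]
```

View pics/s3.png

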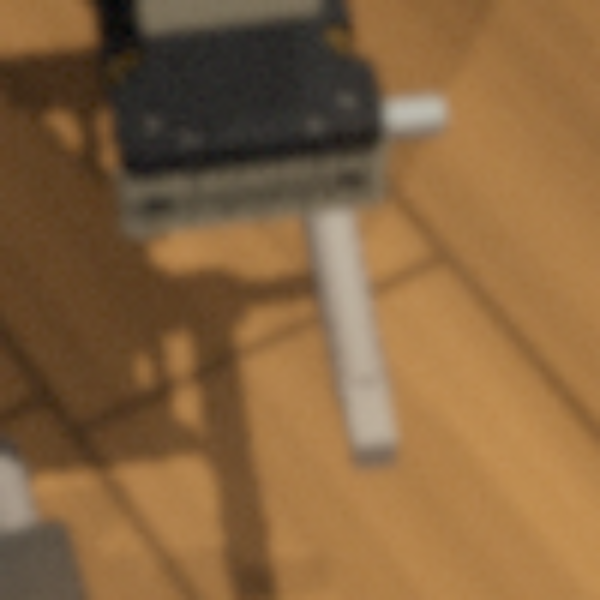

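The tip's end is at side (342,295), as expected for a level key at 121 mm, so the hold is level. Next I carry it to the box, staying clear of the raised latch block.

```bash
python3 - <<'E'
from h import *
hub=np.array([0.011-.09,.011]); g=H[:2]+(hub[0]-.027)*EX[:2]+hub[1]*EY[:2]; print("grip target",g)
print(rel([*g,.115]), rel([*(g-.06*EX[:2]-.06*EY[:2]),.115]))
E
```

```text
grip target [0.57954727 0.13812485]
[  6.5 306.9  -1.7] [ 28.9 225.1  -1.8]
```

>>> {"op": "jog_arm", "data": {
  "increments": [
    {"slide": [3,15,-6],"roll": -0.06,"gripper": 0},
    {"slide": [6,35,-10],"roll": -0.13,"gripper": 0},
    {"slide": [10,60,-12],"roll": -0.2,"gripper": 0},
    {"slide": [14,85,-12],"roll": -0.27,"gripper": 0},
    {"slide": [18,115,-12],"roll": -0.34,"gripper": 0},
    {"slide": [22,145,-12],"roll": -0.41,"gripper": 0},
    {"slide": [26,175,-12],"roll": -0.48,"gripper": 0},
    {"slide": [28,200,-12],"roll": -0.518,"gripper": 0},
    {"slide": [29,220,-12],"roll": -0.518,"gripper": 0},
    {"slide": [29,225,-12],"roll": -0.518,"gripper": 0}
  ]
}}

```text
clock: 13.0
position: [0.5259, 0.0761, 0.1223]
ee_rot: [0.2, -3.134, -0.003]
force: [-0.2, 0.2, -1.5]
width: 0.126
```

```bash
python3 - <<'E'
from h import *
from cell import arm
s=status()
print(rel([.5795,.138,.115]))
d=arm.get_image("side");a=d["frame"];d=arm.get_image("top")
cv2.imwrite("pics/a4.png",np.hstack([cv2.resize(a[20:260,180:500],(400,300)),cv2.resize(d["frame"][60:360,0:400],(400,300))]))
E
```

```text
t 13.0 p [0.5259 0.0761 0.1223] yaz 1.698 tilt [-0.0015  0.0017 -1.    ] F [-0.2  0.2 -1.5] w 0.126 j [-0.36  0.4   0.16  1.93 -0.09  0.81  1.54]
[-61.1  54.5   7.3]
```

View pics/a4.png

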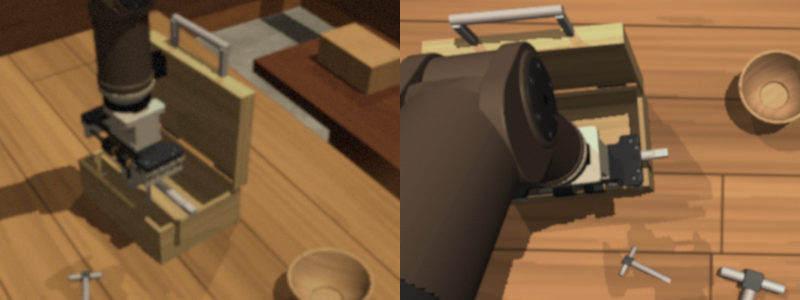

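The side view shows the key held level over the near part of the box, with the lid upright behind it and the wrist clear of the lid and block. Move in.

>>> {"op": "jog_arm", "data": {
  "increments": [
    {"slide": [-8,12,0],"roll": 0.003,"gripper": 0},
    {"slide": [-18,24,0],"roll": 0.006,"gripper": 0},
    {"slide": [-28,36,0],"roll": 0.006,"gripper": 0},
    {"slide": [-40,46,2],"roll": 0.006,"gripper": 0},
    {"slide": [-50,52,4],"roll": 0.006,"gripper": 0},
    {"slide": [-57,54,6],"roll": 0.006,"gripper": 0},
    {"slide": [-61,54,7],"roll": 0.006,"gripper": 0},
    {"slide": [-61,54,7],"roll": 0.006,"gripper": 0},
    {"slide": [-61,54,7],"roll": 0.006,"gripper": 0},
    {"slide": [-61,54,7],"roll": 0.006,"gripper": 0}
  ]
}}

```text
clock: 13.93
position: [0.5796, 0.1314, 0.1162]
ee_rot: [0.179, -3.136, 0.001]
force: [-0.1, 0.3, -1.8]
width: 0.124
```

```bash
python3 - <<'E'
from h import *
from cell import arm
s=status()
print(rel([.5795,.138,.012]))
d=arm.get_image("wrist");cv2.imwrite("pics/w5.png",d["frame"]);np.savez("w5.npz",**d,pos=s["position"],rot=s["ee_rot"])
d=arm.get_image("side");cv2.imwrite("pics/s5.png",cv2.resize(d["frame"][20:260,180:500],(800,600)));np.savez("side5.npz",**d)
E
```

```text
t 13.93 p [0.5796 0.1314 0.1162] yaz 1.685 tilt [-6.e-04 -5.e-04 -1.e+00] F [-0.1  0.3 -1.8] w 0.124 j [-0.42  0.5   0.16  1.79 -0.1   0.87  1.46]
[ -0.7   6.6 104.2]
```

View pics/w5.png

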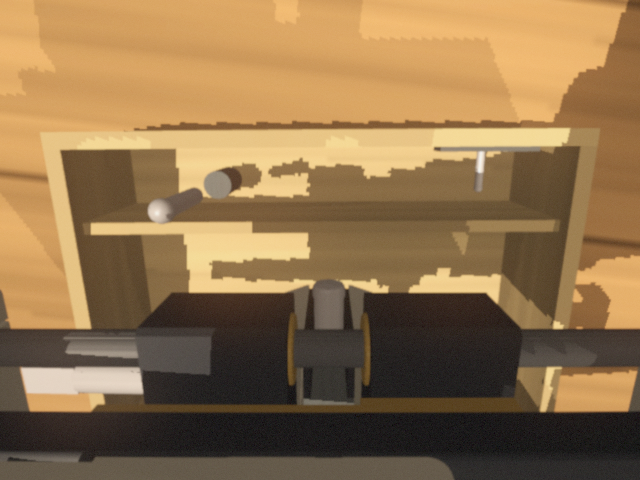

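View pics/s5.png

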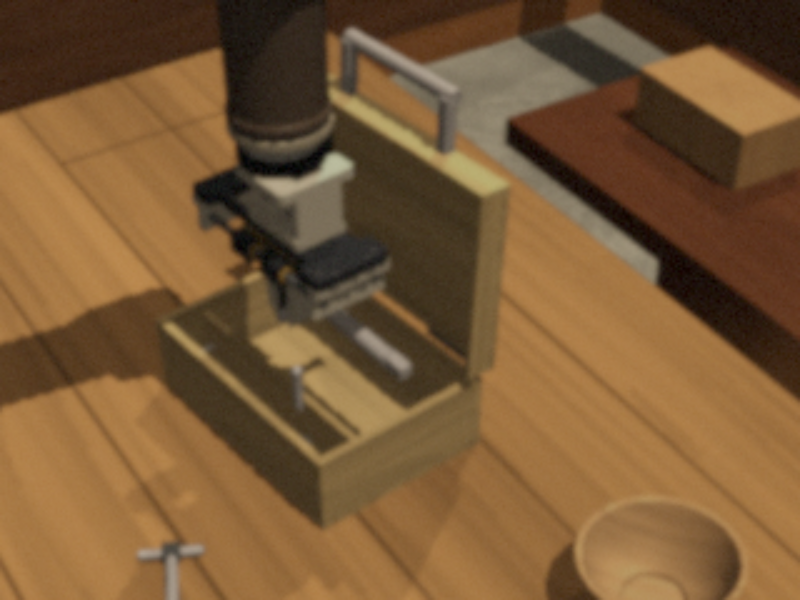

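The wrist view shows the open box: front wall's outer edge from (42,135) to (600,130), partition's rear top edge from (85,233) to (558,230). The side view shows the key over the main compartment.

```bash
python3 - <<'E'
from h import *
W=wcam("w5")
def ch(P):
    q=P-H; return np.round(np.c_[q@EX+.09,q@EY,P[:,2]]*1000,1)
print(ch(plane(W,[(85,233),(558,230)],.070)),ch(plane(W,[(42,135),(600,130)],.078)))
print(ch(W["pos"][None]))
S=load("side5")
print("tip exp px",proj(S,H+EX*(.011-.09)+EY*(.011-.126-.0067)+[0,0,.1237-.088]), "seen",405/2.5+180,368/2.5+20)
E
```

```text
[[ -38.8 -120.5   70. ]
 [ -38.8  122.7   70. ]] [[ -87.8 -128.1   78. ]
 [ -88.3  131.1   78. ]]
[[-16.7   4.4 116.2]]
tip exp px [[341.87262441 167.95738971]] seen 342.0 167.2
```

Box model agrees within 2 mm. Lower.

>>> {"op": "jog_arm", "data": {
  "increments": [
    {"slide": [-1,3,6],"roll": -0.006,"gripper": 0},
    {"slide": [-1,7,16],"roll": -0.006,"gripper": 0},
    {"slide": [-1,7,30],"roll": -0.006,"gripper": 0},
    {"slide": [-1,7,44],"roll": -0.006,"gripper": 0},
    {"slide": [-1,7,58],"roll": -0.006,"gripper": 0},
    {"slide": [-1,7,70],"roll": -0.006,"gripper": 0},
    {"slide": [-1,7,80],"roll": -0.006,"gripper": 0},
    {"slide": [-1,7,86],"roll": -0.006,"gripper": 0},
    {"slide": [-1,7,90],"roll": -0.006,"gripper": 0},
    {"slide": [-1,7,90],"roll": -0.006,"gripper": 0}
  ]
}}

```text
clock: 14.87
position: [0.5799, 0.1395, 0.0255]
ee_rot: [0.19, -3.135, 0.0]
force: [-0.5, -1.3, -1.6]
width: 0.126
```

```bash
python3 - <<'E'
from h import *
s=status()
print(rel([.5795,.138,.0105]))
E
```

```text
t 14.87 p [0.5799 0.1395 0.0255] yaz 1.692 tilt [-1.e-03 -3.e-04 -1.e+00] F [-0.5 -1.3 -1.6] w 0.126 j [-0.42  0.62  0.13  1.84 -0.12  0.69  1.48]
[ 0.6 -1.4 15.1]
```

>>> {"op": "jog_arm", "data": {
  "increments": [
    {"slide": [0,-1,4],"roll": 0,"gripper": 0},
    {"slide": [0,-1,8],"roll": 0,"gripper": 0},
    {"slide": [0,-1,12],"roll": 0,"gripper": 0},
    {"slide": [0,-1,14],"roll": 0,"gripper": 0},
    {"slide": [0,-1,15],"roll": 0,"gripper": 0},
    {"slide": [0,-1,15],"roll": 0,"gripper": 0},
    {"slide": [0,-1,15],"roll": 0,"gripper": 0},
    {"slide": [0,-1,15],"roll": 0,"gripper": 0},
    {"slide": [0,-1,15],"roll": 0,"gripper": 0},
    {"slide": [0,-1,15],"roll": 0,"gripper": 0.3}
  ]
}}

```text
clock: 15.7
position: [0.5806, 0.1386, 0.0115]
ee_rot: [-0.19, 3.135, 0.0]
force: [0.1, 0.2, -0.3]
width: 0.161
```

>>> {"op": "jog_arm", "data": {
  "increments": [
    {"slide": [0,0,0],"roll": 0,"gripper": 0.3},
    {"slide": [0,0,0],"roll": 0,"gripper": 0.35},
    {"slide": [0,0,0],"roll": 0,"gripper": 0.4},
    {"slide": [0,0,0],"roll": 0,"gripper": 0.4},
    {"slide": [0,0,0],"roll": 0,"gripper": 0.4},
    {"slide": [0,0,-5],"roll": 0,"gripper": 0.4},
    {"slide": [0,0,-20],"roll": 0,"gripper": 0.4},
    {"slide": [0,0,-45],"roll": 0,"gripper": 0.4},
    {"slide": [0,0,-75],"roll": 0,"gripper": 0.4},
    {"slide": [0,0,-105],"roll": 0,"gripper": 0.4}
  ]
}}

```text
clock: 16.53
position: [0.5799, 0.1383, 0.1175]
ee_rot: [0.19, -3.135, 0.001]
force: [1.9, 0.9, -0.0]
width: 0.399
```

```bash
python3 - <<'E'
from h import *
s=status()
# bar now
t=H+EX*.010+[0,0,.235]; print("bar",t,rel(t+[0,0,.05]))
E
```

```text
t 16.53 p [0.5799 0.1383 0.1175] yaz 1.692 tilt [-1.e-03 -4.e-04 -1.e+00] F [ 1.9  0.9 -0. ] w 0.399 j [-0.43  0.5   0.16  1.78 -0.1   0.87  1.46]
bar [0.69602688 0.14120705 0.323     ] [-115.4  -11.2 -255.7]
```

>>> {"op": "jog_arm", "data": {
  "increments": [
    {"slide": [15,0,-25],"roll": 0,"gripper": 0.4},
    {"slide": [40,0,-55],"roll": 0.1,"gripper": 0.4},
    {"slide": [65,0,-85],"roll": 0.2,"gripper": 0.4},
    {"slide": [90,0,-115],"roll": 0.32,"gripper": 0.4},
    {"slide": [115,0,-145],"roll": 0.44,"gripper": 0.4},
    {"slide": [120,0,-175],"roll": 0.56,"gripper": 0.4},
    {"slide": [120,0,-205],"roll": 0.68,"gripper": 0.5},
    {"slide": [120,0,-235],"roll": 0.8,"gripper": 0.5},
    {"slide": [120,0,-260],"roll": 0.92,"gripper": 0.5},
    {"slide": [120,0,-270],"roll": 1.04,"gripper": 0.5}
  ]
}}

```text
clock: 17.37
position: [0.462, 0.1241, 0.3905]
ee_rot: [1.4, 2.809, 0.007]
force: [0.2, -0.3, 0.0]
width: 0.5
```

```bash
python3 - <<'E'
from h import *
from cell import arm
s=status()
t=H+EX*.010+[0,0,.235]; print("bar",t,rel(t+[0,0,.03]))
d=arm.get_image("wrist");w=d["frame"];np.savez("w6.npz",**d,pos=s["position"],rot=s["ee_rot"])
d=arm.get_image("side");np.savez("side6.npz",**d);cv2.imwrite("pics/s6.png",np.hstack([cv2.resize(d["frame"][20:260,180:500],(400,300)),cv2.resize(w,(400,300))]))
E
```

```text
t 17.37 p [0.462  0.1241 0.3905] yaz 0.646 tilt [ 0.0049  0.0027 -1.    ] F [ 0.2 -0.3  0. ] w 0.5 j [-0.67  0.08  0.32  1.66 -0.03  1.41  0.31]
bar [0.69602688 0.14120705 0.323     ] [-127.2  197.    38.7]
```

View pics/s6.png

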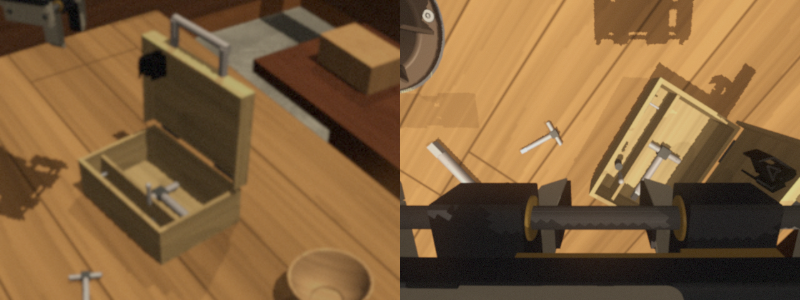

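Both views show the key lying flat behind the partition: hub about (162,193) and tip about (184,213) in the left half.

```bash
python3 - <<'E'
from h import *
def ch(P):
    q=P-H; return np.round(np.c_[q@EX+.09,q@EY,P[:,2]]*1000,1)
S=load("side6");W=wcam("w6")
f=S["frame"];cv2.imwrite("pics/s6z.png",cv2.resize(f[130:230,250:390],(784,560),interpolation=cv2.INTER_CUBIC))
print(ch(dep(S,[(309,175),(325,189)])))
cv2.imwrite("pics/w6z.png",cv2.resize(W["frame"][110:310,450:640],(760,600)[:2]))
ex=H+EX*(.011-.09)+EY*.011; ex[2]=.026
print(proj(S,[ex,ex-EY*.126,ex+EX*.042,ex-EX*.042]),proj(W,[ex,ex-EY*.126,ex+EX*.042,ex-EX*.042]))
E
```

```text
[[ 11.4   2.2  23.2]
 [  9.5 -61.9  24.2]]
[[306.59197012 172.31183021]
 [340.03610008 200.34804107]
 [320.67928898 165.16899143]
 [292.12996002 179.66101737]] [[421.38521407 244.92237921]
 [371.39743317 320.34027149]
 [447.49222127 260.03605712]
 [394.67590079 229.46815871]]
```

View pics/s6z.png

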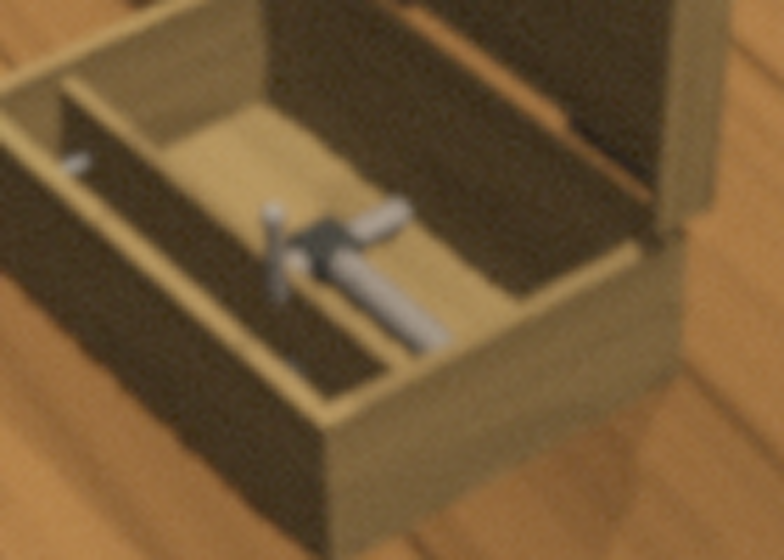

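Key flat: hub top at 23 to 24 mm and origin near chest (11, −39) mm. Now I fetch the bar to close the lid.

>>> {"op": "jog_arm", "data": {
  "increments": [
    {"slide": [-15,20,0],"roll": 0.1,"gripper": 0.6},
    {"slide": [-30,45,0],"roll": 0.2,"gripper": 0.6},
    {"slide": [-48,72,0],"roll": 0.3,"gripper": 0.6},
    {"slide": [-66,100,0],"roll": 0.4,"gripper": 0.6},
    {"slide": [-84,128,0],"roll": 0.5,"gripper": 0.6},
    {"slide": [-102,156,5],"roll": 0.525,"gripper": 0.6},
    {"slide": [-116,180,10],"roll": 0.525,"gripper": 0.6},
    {"slide": [-124,192,15],"roll": 0.525,"gripper": 0.6},
    {"slide": [-127,197,20],"roll": 0.525,"gripper": 0.6},
    {"slide": [-127,197,20],"roll": 0.525,"gripper": 0.6}
  ]
}}

```text
clock: 18.3
position: [0.6949, 0.1422, 0.3628]
ee_rot: [-2.072, -2.359, 0.006]
force: [-0.0, -0.4, -1.3]
width: 0.599
```

```bash
python3 - <<'E'
from h import *
from cell import arm
s=status()
t=H+EX*.012+[0,0,.235]; print("bar",t,rel(t+[0,0,-.015]))
d=arm.get_image("wrist");w=d["frame"];np.savez("w7.npz",**d,pos=s["position"],rot=s["ee_rot"])
cv2.imwrite("pics/w7.png",w)
d=wcam("w7");print(proj(d,[t+EY*.07,t-EY*.07,t]))
E
```

```text
t 18.3 p [0.6949 0.1422 0.3628] yaz 0.129 tilt [-0.0044 -0.0016 -1.    ] F [-0.  -0.4 -1.3] w 0.599 j [-0.51  0.55  0.44  1.12 -0.22  1.53  0.01]
bar [0.69801226 0.14144846 0.323     ] [-1.1  3.2 54.7]
[[335.89389287 138.46380555]
 [332.52709922 397.49605093]
 [334.06723023 279.62647693]]
```

View pics/w7.png

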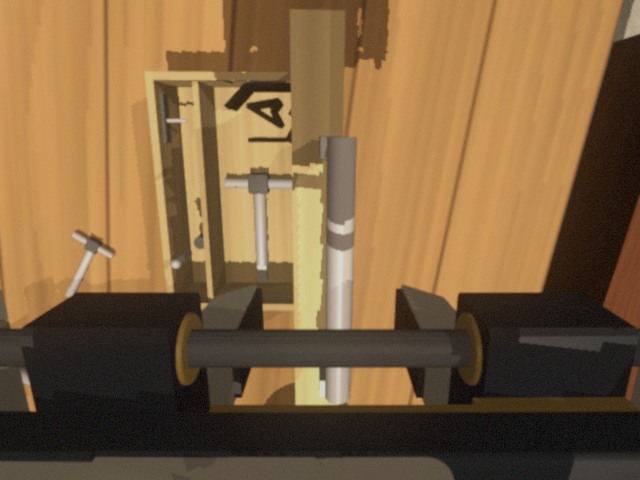

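The wrist view shows the bar between the fingers (column 340, predicted 334) and the key in the main compartment (hub (258,183), stem down to (262,275)). Pinch.

>>> {"op": "jog_arm", "data": {
  "increments": [
    {"slide": [-1,5,5],"roll": 0.008,"gripper": 0.6},
    {"slide": [-1,5,15],"roll": 0.008,"gripper": 0.6},
    {"slide": [-1,5,28],"roll": 0.008,"gripper": 0.6},
    {"slide": [-1,5,40],"roll": 0.008,"gripper": 0.6},
    {"slide": [-1,5,50],"roll": 0.008,"gripper": 0.6},
    {"slide": [-1,5,55],"roll": 0.008,"gripper": 0.4},
    {"slide": [-1,5,55],"roll": 0.008,"gripper": 0},
    {"slide": [-1,5,55],"roll": 0.008,"gripper": 0},
    {"slide": [-1,5,55],"roll": 0.008,"gripper": 0},
    {"slide": [-1,5,55],"roll": 0.008,"gripper": 0}
  ],
  "newtons": 20
}}

```text
clock: 19.18
position: [0.7003, 0.1422, 0.3122]
ee_rot: [2.085, 2.349, 0.002]
force: [1.0, -0.1, -0.1]
width: 0.287
```

>>> {"op": "jog_arm", "data": {
  "increments": [
    {"slide": [0,0,0],"roll": 0,"gripper": 0},
    {"slide": [0,0,0],"roll": 0,"gripper": 0},
    {"slide": [0,0,0],"roll": 0,"gripper": 0},
    {"slide": [0,0,0],"roll": 0,"gripper": 0},
    {"slide": [0,0,0],"roll": 0,"gripper": 0},
    {"slide": [0,0,0],"roll": 0,"gripper": 0},
    {"slide": [0,0,0],"roll": 0,"gripper": 0},
    {"slide": [0,0,0],"roll": 0,"gripper": 0},
    {"slide": [0,0,0],"roll": 0,"gripper": 0},
    {"slide": [0,0,0],"roll": 0,"gripper": 0}
  ]
}}

```text
clock: 20.02
position: [0.7002, 0.1423, 0.3117]
ee_rot: [2.085, 2.349, 0.001]
force: [0.5, 0.2, 5.6]
width: 0.146
```

```bash
python3 - <<'E'
from h import *
s=status()
q=s["position"]+[0,0,.015]-H; q2=np.r_[q@EX,q@EY,q[2]];a0=np.arctan2(q2[2],-q2[0]); print(q2,np.hypot(q2[0],q2[2]),a0)
for a in np.arange(1.5,.25,-.1):
    t=s["position"]+.235*((np.cos(a0)-np.cos(a))*EX+np.array([0,0,np.sin(a)-np.sin(a0)])); print(round(a,2),rel(t,s))
E
```

```text
t 20.02 p [0.7002 0.1423 0.3117] yaz 0.119 tilt [ 8.e-04  1.e-04 -1.e+00] F [0.5 0.2 5.6] w 0.146 j [-0.51  0.56  0.43  1.21 -0.23  1.42  0.01]
[0.01426796 0.00053324 0.2386947 ] 0.23912075470207375 1.6305002400163824
1.5 [ -0.1 -30.6   0.1]
1.4 [ -0.1 -54.    3. ]
1.3 [ -0.2 -76.9   8.1]
1.2 [ -0.2 -99.2  15.5]
1.1 [  -0.2 -120.6   25.1]
1.0 [  -0.3 -141.    36.7]
0.9 [  -0.3 -160.1   50.4]
0.8 [  -0.4 -177.8   65.9]
0.7 [  -0.4 -193.8   83. ]
0.6 [  -0.4 -208.1  101.7]
0.5 [  -0.5 -220.3  121.7]
0.4 [  -0.5 -230.6  142.9]
0.3 [  -0.5 -238.7  164.9]
```

>>> {"op": "jog_arm", "data": {
  "increments": [
    {"slide": [0,-8,0],"roll": 0,"gripper": 0},
    {"slide": [0,-19,0],"roll": 0,"gripper": 0},
    {"slide": [0,-31,0],"roll": 0,"gripper": 0},
    {"slide": [0,-54,3],"roll": 0,"gripper": 0},
    {"slide": [0,-77,8],"roll": 0,"gripper": 0},
    {"slide": [0,-99,15],"roll": 0,"gripper": 0},
    {"slide": [0,-121,25],"roll": 0,"gripper": 0},
    {"slide": [0,-141,37],"roll": 0,"gripper": 0},
    {"slide": [0,-160,50],"roll": 0,"gripper": 0},
    {"slide": [0,-178,66],"roll": 0,"gripper": 0}
  ]
}}

```text
clock: 20.85
position: [0.5229, 0.1212, 0.2453]
ee_rot: [2.085, 2.349, 0.003]
force: [4.1, -0.4, -0.9]
width: 0.145
```

```bash
python3 - <<'E'
from h import *
s=status()
q=s["position"]+[0,0,.019]-H; q2=np.r_[q@EX,q@EY,q[2]];a0=np.arctan2(q2[2],-q2[0]); print(q2,np.hypot(q2[0],q2[2]),a0)
for a in np.arange(.9,.22,-.1):
    t=H+.235*(-np.cos(a)*EX+np.array([0,0,np.sin(a)]))-[0,0,.019]; print(round(a,2),rel(t,s))
E
```

```text
t 20.85 p [0.5229 0.1212 0.2453] yaz 0.119 tilt [ 2.1e-03  7.0e-04 -1.0e+00] F [ 4.1 -0.4 -0.9] w 0.145 j [-0.66  0.28  0.42  1.79 -0.13  1.1  -0.07]
[-0.16427881  0.00101937  0.17630917] 0.24098226569152015 0.8207058082210253
0.9 [-1.  18.2 -7.7]
0.8 [-1.   0.5  7.7]
0.7 [ -1.1 -15.5  24.9]
0.6 [ -1.1 -29.8  43.6]
0.5 [ -1.1 -42.1  63.6]
0.4 [ -1.2 -52.4  84.7]
0.3 [ -1.2 -60.5 106.7]
```

>>> {"op": "jog_arm", "data": {
  "increments": [
    {"slide": [0,-8,9],"roll": 0,"gripper": 0},
    {"slide": [0,-16,20],"roll": 0,"gripper": 0},
    {"slide": [0,-23,30],"roll": 0,"gripper": 0},
    {"slide": [0,-30,40],"roll": 0,"gripper": 0},
    {"slide": [0,-36,50],"roll": 0,"gripper": 0},
    {"slide": [0,-42,60],"roll": 0,"gripper": 0},
    {"slide": [0,-47,70],"roll": 0,"gripper": 0},
    {"slide": [0,-52,80],"roll": 0,"gripper": 0},
    {"slide": [0,-56,90],"roll": 0,"gripper": 0},
    {"slide": [0,-60,100],"roll": 0,"gripper": 0}
  ]
}}

```text
clock: 21.68
position: [0.4636, 0.114, 0.1448]
ee_rot: [2.085, 2.349, 0.001]
force: [3.6, 0.6, -0.5]
width: 0.146
```

```bash
python3 - <<'E'
from h import *
s=status()
q=s["position"]+[0,0,.017]-H; q2=np.r_[q@EX,q@EY,q[2]];a0=np.arctan2(q2[2],-q2[0]); print(q2,np.hypot(q2[0],q2[2]),a0)
E
```

```text
t 21.68 p [0.4636 0.114  0.1448] yaz 0.119 tilt [ 5.e-04  1.e-04 -1.e+00] F [ 3.6  0.6 -0.5] w 0.146 j [-0.67  0.3   0.39  2.05 -0.15  0.82 -0.07]
[-0.22404104  0.00107252  0.07380043] 0.2358832190150469 0.31821165662143724
```

>>> {"op": "jog_arm", "data": {
  "increments": [
    {"slide": [0,0,0],"roll": 0,"gripper": 0.5},
    {"slide": [0,0,0],"roll": 0,"gripper": 0.5},
    {"slide": [0,0,0],"roll": 0,"gripper": 0.5},
    {"slide": [0,0,0],"roll": 0,"gripper": 0.5},
    {"slide": [0,0,-10],"roll": 0,"gripper": 0.5},
    {"slide": [0,0,-30],"roll": 0,"gripper": 0.5},
    {"slide": [0,0,-55],"roll": 0,"gripper": 0.5},
    {"slide": [-1,20,-60],"roll": 0,"gripper": 0},
    {"slide": [-1,40,-60],"roll": 0,"gripper": 0},
    {"slide": [-1,60,-60],"roll": 0,"gripper": 0}
  ]
}}

```text
clock: 22.52
position: [0.5247, 0.1205, 0.2074]
ee_rot: [2.085, 2.349, 0.004]
force: [0.0, 1.1, -0.1]
width: 0.332
```

```bash
python3 - <<'E'
from h import *
from cell import arm
s=status(); print(rel(H-EX*.165+[0,0,.060]),rel(H-EX*.165+[0,0,-.0055]))
d=arm.get_image("side");cv2.imwrite("pics/s8.png",cv2.resize(d["frame"][20:260,180:500],(640,480)))
E
```

```text
t 22.52 p [0.5247 0.1205 0.2074] yaz 0.119 tilt [ 0.0023  0.0015 -1.    ] F [ 0.   1.1 -0.1] w 0.332 j [-0.65  0.32  0.42  1.84 -0.15  1.01 -0.05]
[-0.2 -2.5 59.4] [ -0.3  -2.7 124.9]
```

View pics/s8.png

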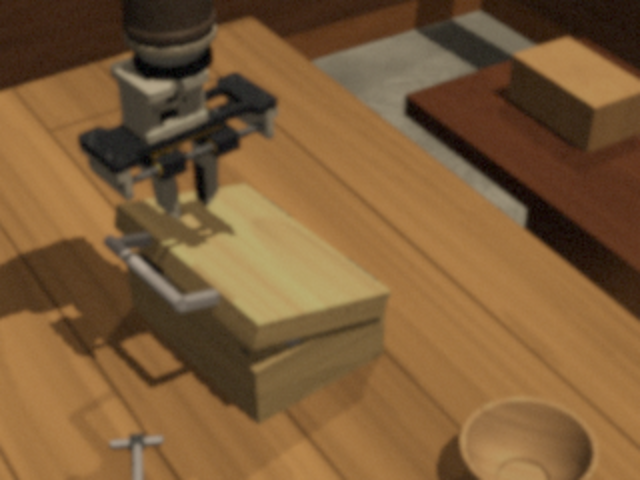

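The side view shows the lid nearly shut, at about 0.3 rad, with the fingers above its front. Now the slow press.

>>> {"op": "jog_arm", "data": {
  "increments": [
    {"slide": [0,-2,5],"roll": 0,"gripper": 0},
    {"slide": [0,-3,15],"roll": 0,"gripper": 0},
    {"slide": [0,-3,25],"roll": 0,"gripper": 0},
    {"slide": [0,-3,35],"roll": 0,"gripper": 0},
    {"slide": [0,-3,43],"roll": 0,"gripper": 0},
    {"slide": [0,-3,50],"roll": 0,"gripper": 0},
    {"slide": [0,-3,55],"roll": 0,"gripper": 0},
    {"slide": [0,-3,58],"roll": 0,"gripper": 0},
    {"slide": [0,-3,60],"roll": 0,"gripper": 0},
    {"slide": [0,-3,62],"roll": 0,"gripper": 0}
  ]
}}

```text
clock: 23.4
position: [0.5206, 0.1198, 0.1433]
ee_rot: [2.085, 2.349, 0.0]
force: [-0.5, 0.3, 2.9]
width: 0.002
```

>>> {"op": "jog_arm", "data": {
  "increments": [
    {"slide": [0,0,2],"roll": 0,"gripper": 0},
    {"slide": [0,0,4],"roll": 0,"gripper": 0},
    {"slide": [0,0,6],"roll": 0,"gripper": 0},
    {"slide": [0,0,8],"roll": 0,"gripper": 0},
    {"slide": [0,0,10],"roll": 0,"gripper": 0},
    {"slide": [0,0,12],"roll": 0,"gripper": 0},
    {"slide": [0,0,14],"roll": 0,"gripper": 0},
    {"slide": [0,0,16],"roll": 0,"gripper": 0},
    {"slide": [0,0,18],"roll": 0,"gripper": 0},
    {"slide": [0,0,20],"roll": 0,"gripper": 0}
  ]
}}

```text
clock: 24.23
position: [0.5201, 0.1198, 0.1234]
ee_rot: [-2.085, -2.349, 0.0]
force: [-2.4, 0.0, 5.5]
width: 0.007
```

>>> {"op": "jog_arm", "data": {
  "increments": [
    {"slide": [0,0,2],"roll": 0,"gripper": 0},
    {"slide": [0,0,4],"roll": 0,"gripper": 0},
    {"slide": [0,0,6],"roll": 0,"gripper": 0},
    {"slide": [0,0,8],"roll": 0,"gripper": 0},
    {"slide": [0,0,10],"roll": 0,"gripper": 0},
    {"slide": [0,0,12],"roll": 0,"gripper": 0},
    {"slide": [0,0,14],"roll": 0,"gripper": 0},
    {"slide": [0,0,16],"roll": 0,"gripper": 0},
    {"slide": [0,0,18],"roll": 0,"gripper": 0},
    {"slide": [0,0,20],"roll": 0,"gripper": 0}
  ]
}}

```text
clock: 25.07
position: [0.5197, 0.1198, 0.1033]
ee_rot: [-2.085, -2.349, 0.001]
force: [-4.1, -0.1, 5.8]
width: 0.002
```

```bash
python3 - <<'E'
from h import *
s=status(); print(rel(H-EX*.165+[0,0,-.0055]))
E
```

```text
t 25.07 p [0.5197 0.1198 0.1033] yaz 0.119 tilt [-1.3e-03  2.0e-04 -1.0e+00] F [-4.1 -0.1  5.8] w 0.002 j [-0.6   0.44  0.37  1.96 -0.22  0.78  0.02]
[-0.1  2.7 20.8]
```

>>> {"op": "jog_arm", "data": {
  "increments": [
    {"slide": [0,0,2],"roll": 0,"gripper": 0},
    {"slide": [0,0,4],"roll": 0,"gripper": 0},
    {"slide": [0,0,6],"roll": 0,"gripper": 0},
    {"slide": [0,0,8],"roll": 0,"gripper": 0},
    {"slide": [0,0,10],"roll": 0,"gripper": 0},
    {"slide": [0,0,12],"roll": 0,"gripper": 0},
    {"slide": [0,0,13.5],"roll": 0,"gripper": 0},
    {"slide": [0,0,15],"roll": 0,"gripper": 0},
    {"slide": [0,0,16],"roll": 0,"gripper": 0},
    {"slide": [0,0,17],"roll": 0,"gripper": 0}
  ]
}}

```text
clock: 25.9
position: [0.5196, 0.1198, 0.0865]
ee_rot: [-2.085, -2.349, 0.001]
force: [-6.4, 0.3, 14.5]
width: 0.006
```

```bash
python3 - <<'E'
from h import *
s=status()
E
```

```text
t 25.9 p [0.5196 0.1198 0.0865] yaz 0.119 tilt [-1.4e-03  2.0e-04 -1.0e+00] F [-6.4  0.3 14.5] w 0.006 j [-0.59  0.47  0.36  1.98 -0.24  0.74  0.03]
```

>>> {"op": "jog_arm", "data": {
  "increments": [
    {"slide": [0,0,0.5],"roll": 0,"gripper": 0},
    {"slide": [0,0,1],"roll": 0,"gripper": 0},
    {"slide": [0,0,1.5],"roll": 0,"gripper": 0},
    {"slide": [0,0,1.5],"roll": 0,"gripper": 0},
    {"slide": [0,0,1.5],"roll": 0,"gripper": 0},
    {"slide": [0,0,1.5],"roll": 0,"gripper": 0},
    {"slide": [0,0,1.5],"roll": 0,"gripper": 0},
    {"slide": [0,0,1.5],"roll": 0,"gripper": 0},
    {"slide": [0,0,1.5],"roll": 0,"gripper": 0},
    {"slide": [0,0,1.5],"roll": 0,"gripper": 0}
  ]
}}

```text
clock: 26.73
position: [0.5196, 0.1198, 0.0857]
ee_rot: [-2.085, -2.348, 0.0]
force: [-8.3, -1.0, 18.8]
width: 0.002
```

```bash
python3 - <<'E'
from h import *
s=status()
E
```

```text
t 26.73 p [0.5196 0.1198 0.0857] yaz 0.119 tilt [-1.2e-03  7.0e-04 -1.0e+00] F [-8.3 -1.  18.8] w 0.002 j [-0.59  0.47  0.36  1.98 -0.24  0.74  0.03]
```

>>> {"op": "jog_arm", "data": {
  "increments": [
    {"slide": [0,0,0.5],"roll": 0,"gripper": 0},
    {"slide": [0,0,1],"roll": 0,"gripper": 0},
    {"slide": [0,0,1.5],"roll": 0,"gripper": 0},
    {"slide": [0,0,2],"roll": 0,"gripper": 0},
    {"slide": [0,0,2],"roll": 0,"gripper": 0},
    {"slide": [0,0,2],"roll": 0,"gripper": 0},
    {"slide": [0,0,2],"roll": 0,"gripper": 0},
    {"slide": [0,0,2],"roll": 0,"gripper": 0},
    {"slide": [0,0,2],"roll": 0,"gripper": 0},
    {"slide": [0,0,2],"roll": 0,"gripper": 0}
  ]
}}

```text
clock: 27.57
position: [0.5196, 0.1198, 0.0846]
ee_rot: [-2.085, -2.348, -0.0]
force: [-11.3, -2.4, 31.3]
width: 0.004
```

```bash
python3 - <<'E'
from h import *
s=status()
E
```

```text
t 27.57 p [0.5196 0.1198 0.0846] yaz 0.119 tilt [-0.001   0.0013 -1.    ] F [-11.3  -2.4  31.3] w 0.004 j [-0.59  0.47  0.36  1.98 -0.24  0.74  0.03]
```

Firm stop (31 N). Release gently.

>>> {"op": "jog_arm", "data": {
  "increments": [
    {"slide": [0,0,0],"roll": 0,"gripper": 0},
    {"slide": [0,0,0],"roll": 0,"gripper": 0},
    {"slide": [0,0,-2],"roll": 0,"gripper": 0},
    {"slide": [0,0,-4],"roll": 0,"gripper": 0},
    {"slide": [0,0,-6],"roll": 0,"gripper": 0},
    {"slide": [0,0,-8],"roll": 0,"gripper": 0},
    {"slide": [0,0,-10],"roll": 0,"gripper": 0},
    {"slide": [0,0,-13],"roll": 0,"gripper": 0},
    {"slide": [0,0,-17],"roll": 0,"gripper": 0},
    {"slide": [0,0,-22],"roll": 0,"gripper": 0}
  ]
}}

```text
clock: 28.4
position: [0.5204, 0.1197, 0.1049]
ee_rot: [2.085, 2.349, -0.001]
force: [0.7, 0.0, 0.7]
width: 0.006
```

```bash
python3 - <<'E'
from h import *
s=status()
E
```

```text
t 28.4 p [0.5204 0.1197 0.1049] yaz 0.119 tilt [-2.e-04 -3.e-04 -1.e+00] F [0.7 0.  0.7] w 0.006 j [-0.6   0.44  0.37  1.96 -0.22  0.78  0.02]
```

No force at 105 mm, so it seems latched. Rise well clear and check.

>>> {"op": "jog_arm", "data": {
  "increments": [
    {"slide": [0,0,-10],"roll": 0,"gripper": 0},
    {"slide": [0,0,-30],"roll": 0,"gripper": 0},
    {"slide": [0,0,-60],"roll": 0,"gripper": 0},
    {"slide": [0,-20,-90],"roll": 0,"gripper": 0},
    {"slide": [10,-50,-120],"roll": 0,"gripper": 0},
    {"slide": [40,-80,-150],"roll": 0,"gripper": 0},
    {"slide": [75,-95,-160],"roll": 0,"gripper": 0},
    {"slide": [110,-100,-160],"roll": 0,"gripper": 0},
    {"slide": [140,-100,-160],"roll": 0,"gripper": 0},
    {"slide": [160,-100,-160],"roll": 0,"gripper": 0}
  ]
}}

```text
clock: 29.23
position: [0.4007, 0.2706, 0.2665]
ee_rot: [-2.08, -2.353, -0.005]
force: [0.6, 0.0, 1.1]
width: 0.001
```

```bash
python3 - <<'E'
from h import *
from cell import arm
s=status()
d=arm.get_image("side");np.savez("side9.npz",**d);S=d
e=arm.get_image("top");np.savez("top9.npz",**e)
cv2.imwrite("pics/a9.png",np.hstack([cv2.resize(d["frame"][60:300,200:520],(400,300)),cv2.resize(e["frame"],(400,300))]))
T0=load("side0")
print("lid depth vs start", [(float(d["depth"][r,c]),float(T0["depth"][r,c])) for r,c in [(150,300),(160,330),(185,312),(197,320)]])
E
```

```text
t 29.23 p [0.4007 0.2706 0.2665] yaz 0.123 tilt [ 0.0014  0.0031 -1.    ] F [0.6 0.  1.1] w 0.001 j [-0.97  0.16  0.31  1.87 -0.06  1.12 -0.52]
lid depth vs start [(1.2713208198547363, 1.2705504894256592), (1.244529366493225, 1.242777705192566), (1.1776295900344849, 1.1852192878723145), (1.1670376062393188, 1.1683909893035889)]
```

View pics/a9.png

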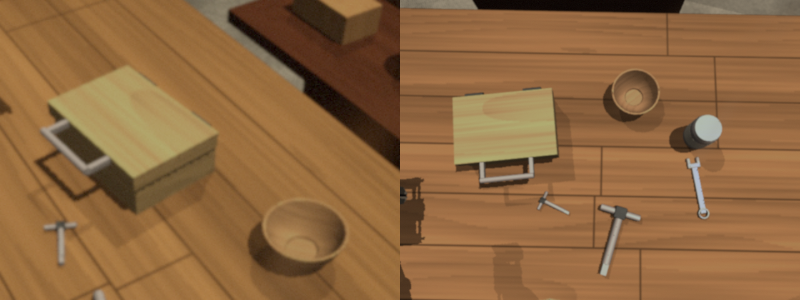

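The lid looks latched as at the start, and the bowl, tin and spanner have not moved. A numeric check of lid height follows.

```bash
python3 - <<'E'
from h import *
from cell import arm
for n in("side","top"):
    A,B=load(n+"0"),load(n+"9")
    d=cv2.absdiff(A["frame"],B["frame"]).max(2)
    if n=="top": box=d[135:300,110:260]
    else: box=d[110:240,225:385]
    print(n,"lid/bar px changed >50:",(box>50).sum(), "bystanders:", [(d[y0:y1,x0:x1]>50).sum() for x0,y0,x1,y1 in ([(330,105,420,195),(450,180,520,245),(450,245,500,355)] if n=="top" else [(405,215,480,285),(430,295,490,375),(340,355,430,430)])])
s=status(); arm.sign_off()
E
```

```text
side lid/bar px changed >50: 0 bystanders: [np.int64(0), np.int64(0), np.int64(0)]
top lid/bar px changed >50: 0 bystanders: [np.int64(0), np.int64(0), np.int64(0)]
t 29.33 p [0.4009 0.2707 0.2656] yaz 0.125 tilt [ 6.0e-04  1.7e-03 -1.0e+00] F [-0.1 -0.6  0. ] w -0.0 j [-0.97  0.16  0.31  1.87 -0.06  1.12 -0.51]
the job is handed in; nothing more can be done
```

The middle-sized key is in the dust box behind the partition, the lid is latched shut, and I handed the job in at 29.3 s. I pressed the lid to its stop to free it, then swung it open by its bar to about 1.6 rad. I carried the key pinched by its cross bar, not by the stem, so that the long gripper body stayed clear of the open lid. Then I laid it down, swung the lid closed and pressed it to its stop again.

**Last checks:**
- **Key:** before closing, it lay flat in the main compartment. Its hub top measured 23–24 mm above the bench, against an expected 26 mm, and its origin was near chest (11, −39) mm.
- **Lid and bar:** after letting go, they matched the starting pictures in both cameras, with no changed pixels.
- **Bowl, tin and spanner:** their areas in both cameras also showed no changed pixels.
- **Arm:** it hung free with no force on it.

**What disagreed:**
- The relatch press felt softer than the first. Force rose gradually from about 86.5 mm to 31 N at 84.6 mm, so I pressed a little past the 8 mm given before letting go.
- One travel move went the wrong way sideways, but it touched nothing.

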